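# Pack souvenir parasols into their case

## Robot

A 7-joint arm with a two-finger parallel gripper is mounted at the origin on the work surface. World frame = base frame: x ahead of the robot, y to its left, z up, the work surface at z = 0. Lengths are in mm, angles in degrees, forces in N, time in s.
With the tool pointing down it reaches from about 425 to 800 mm from the base axis. Payload 8.3 kg.
Tool frame: the origin (TCP) lies at the very end of the fingers, on their centre line; the grasp point (between the pads) lies 19 mm behind it; z points along the fingers, y is the line along which they close (so a half turn about z gives the same grasp; the last joint's range is limited). The gripper opens to 85 mm and grips with 20 to 120 N. Pads are 22 mm wide; open, the fingers measure 114 mm over their backs; the gripper's body (76 mm by 85 mm) begins 54 mm behind the grasp point. The pads swing forward as they close: fully open they stand 13 mm farther back than shut.
Start: joints at [-66.744, 21.967, 0.94, 78.501, -0.361, 79.538, -2.664], TCP at [282.333, 557.576, 231.279] pointing down, gripper open.
Joint ranges: [-169.22, 169.22], [-14.56, 117.87], [-87.37, 89.26], [10.42, 133.3], [-82.24, 262.24], [0.94, 117.77], [-172.7, 172.7]. Speed limits (degrees/s): [136.94, 136.94, 172.46, 172.46, 180, 180, 180].

## Interface

Orientations are given as a 3x3 rotation matrix whose columns are the frame's x, y, z axes.
In Python, from station import ctrl gives the robot as it stands.
- The arm moves only by the tool arm_command, never from a script. Its argument "motion" is text: rows parted by semicolons, each of 7 numbers parted by spaces: the shift along the tool's x, y, z in mm, then the turn, a rotation vector about the tool's x, y, z in rad, then the closure in counts, from 0 (fully open) to 255 (shut). A call has exactly 8 rows; each row shifts and turns the commanded pose from where the row before left it, along the tool's axes as they then stand; what a row does not reach is not made up. A row lasts 1/12 s, in which the tool goes at most 41.7 mm and 7.16 degrees, less where a joint would pass 70% of its speed; a pose out of reach is approached as far as the arm can. A call is refused whole if a number of a shift passes 41.7 or a number of a turn 0.125, either way. A call with a gripper value outside its range is refused whole. The fingers move at their own pace and stop on an object; "squeeze" is the grip in N (left out, the last holds). Time passes only in rows, so rows that do not move let the fingers close, or fill a call up. It gives the time, the measured TCP pose, the force, the opening and the grip force at its end, in the units of the state.
- ctrl.observe(): the state, without advancing time (a new reading comes with each control period).
- ctrl.grab_frame(name): name is "side" or "top"; returns the picture (480x640x3 uint8, red, green, blue); there is no depth.
- ctrl.camera_params(name): a dict with "camera_matrix" (3x3 intrinsics, pixels), "extrinsics" (4x4, takes a point from camera to world coordinates). Camera axes: x right, y up, looking along -z (the intrinsics and any distortion apply to the point x, -y, -z); pixel columns grow to the right and rows downward; lengths in mm; the calibration is good to about 2 mm. A picture is of the moment at which its call begins. camera_params takes no time and is no camera call.
- ctrl.sign_off(): hands the job in; it is judged then, once.
Trained networks look in the newest picture that a camera, given by its name, has taken for a name from the list of things; names that differ only in an ending like _2 or _b are one class to them, and where a whole thing is asked for, a point or a joint stands for the part that bears it (a point fixed in the world has none). Each returns a list of dicts, best first, with "conf" (0 to 1); they miss things now and then, are a little off and sometimes report something else, mostly with a low value. They report only what shows in the picture. A call takes as long as a camera call. They do not tell look-alikes from the thing itself.
- ctrl.search_frame(query, camera): "bbox" ([centre column, centre row, width, height] in pixels, round what is visible of it).
The state is a dict: "time_s": time; "joints": joint angles; "dq": joint speeds; "joint_efforts": joint torques, N m; "ee_pos": TCP position; "tcp_rot": TCP orientation; "ft_force": force on the tool from outside, world axes, zero at the start; "wrist_torque": the same for the moment, N m; "finger_gap": finger opening in mm; "grasp_force": force on a finger pad.
Only numpy, scipy, OpenCV 4.12 (cv2) and the standard library are available. Lean on these libraries where they do the work, as an engineer would, in place of code of your own. Each camera call takes 0.05 s, during which the arm holds its last target. There are 200 camera calls.

## Task

Pry up the lid of the wooden presentation case with the flat bench knife through the notch in its side, swing the lid back past upright so that it stays open, and lay the knife flat on its cork mat again. Then pack every folded parasol on the bench, one to a lane: slip its bamboo handle well under the retaining board, then swing the head down into the cradle so that the parasol lies flat on the bed. When all are in, shut the lid fully; leave the bowl, jar, ribbon roll and brush where they are.

Things in the scene. Friction and masses are not known exactly. Their poses are not given: they have to be found in the camera images.
- case: Wooden presentation case, fixed: outside 225 (x) x 202 (y) x 75 mm high without lid, walls 8 mm; origin under its centre on the bench, z up. Inside 209 x 186 mm, flat padded bed 30 mm above the bench. Three lanes along its x at y = -54, 0, +54 mm (any parasol, any lane). From board edge to far inner wall the clear opening is 175 mm, shorter than a parasol.
- board_edge (a point): Middle of the lower edge of the pale retaining board, fixed across the whole width inside the case's -x end (robot side). It reaches 34 mm in from the inner end wall (edge at case x = -70.5 mm); underside 58 mm, top 66 mm above the bench. Blocks below it leave one slot per lane, 30 mm wide and 28 mm high over the bed, for the bamboo handle.
- lane (a point): Middle of the middle lane (case y = 0), on the bed's top; the other two run beside it at case y = -54 and +54 mm. At each lane's +x end (case x = 70 to 104.5 mm) pale pads 12 mm high stand on the bed between the lanes and leave a cradle 36 mm wide for the parasol's head.
- lid (a joint): Lid angle in rad: 0 closed, 1.57 upright, stop at 1.9 (leaning back). Hinged along the case's +y upper edge (line y = +101, z = 75 mm in the case's frame); the free edge at -y swings up. The hinge is stiff (0.28 N m friction): 2.5 to 3 N at the free edge opens it, under 2 N closes it, and it stays at whatever angle it is left.
- lid_hinge (a point): Middle of the hinge line, turning with the lid, a flat panel 225 x 202 x 8 mm, 0.2 kg, flush with the case's sides. In this point's frame the -y axis runs from the hinge to the free edge; underside at z = 0, top at z = +8.5 mm.
- lid_edge (a point): Middle of the lid's free edge, half-way up its thickness, 202 mm from the hinge line.
- notch (a point): Middle of the pry notch in the case's -y wall, on its outer face: an opening under the closed lid, 80 mm wide along the case's x, 8 mm high (67 to 75 mm above the bench; this point at 71 mm). The blade goes in along the case's +y; there is free space behind it.
- knife: Flat bench knife, 0.12 kg: a steel strip 190 x 22 x 3 mm with a dark wooden grip (100 long, 22 wide, 17 high) riveted on top of its rear part, 20 mm high together. Origin at the centre of its flat underside; +x points to the blade's tip (at +95 mm); the grip spans x = -95 to +5 mm. It lies flat.
- knife_grip (a point): Where to hold the knife: on the grip, 35 mm behind the knife's middle, 10 mm above its underside.
- knife_tip (a point): The blade's tip, 130 mm ahead of knife_grip, at half the 3 mm thickness.
- mat: Cork mat, fixed, 240 (x) x 80 (y) x 4 mm thick, the knife's place; origin under its centre.
- parasol0: Folded paper parasol, pink with a white head and an orange band; may be absent. 195 mm long, 0.07 kg: squarish body 28 x 28 mm (corners bevelled 4 mm), 135 mm long, and a bamboo handle, 12 mm thick, 60 mm long. Origin on its axis, 120 mm from the handle's end, 75 mm from the head's end (good to grip); x points to the head. Lies on any side, axis 14 mm up.
- parasol0_handle (a point): End of that parasol's bamboo handle, on the axis (origin - 120 mm along x).
- parasol0_head (a point): End of that parasol's head, on the axis (origin + 75 mm along x).
- parasol1: Folded paper parasol, off-white with a pale blue head and a red band; may be absent. 195 mm long, 0.07 kg: squarish body 28 x 28 mm (corners bevelled 4 mm), 135 mm long, and a bamboo handle, 12 mm thick, 60 mm long. Origin on its axis, 120 mm from the handle's end, 75 mm from the head's end (good to grip); x points to the head. Lies on any side, axis 14 mm up.
- parasol1_handle (a point): End of that parasol's bamboo handle, on the axis (origin - 120 mm along x).
- parasol1_head (a point): End of that parasol's head, on the axis (origin + 75 mm along x).
- parasol2: Folded paper parasol, green with a cream head and a yellow band; may be absent. 195 mm long, 0.07 kg: squarish body 28 x 28 mm (corners bevelled 4 mm), 135 mm long, and a bamboo handle, 12 mm thick, 60 mm long. Origin on its axis, 120 mm from the handle's end, 75 mm from the head's end (good to grip); x points to the head. Lies on any side, axis 14 mm up.
- parasol2_handle (a point): End of that parasol's bamboo handle, on the axis (origin - 120 mm along x).
- parasol2_head (a point): End of that parasol's head, on the axis (origin + 75 mm along x).
- paste_bowl: Wooden paste bowl, 110 mm across, 50 mm high, a bystander; origin under its centre.
- glue_jar: Amber jar with a red cap, 64 mm across, 80 mm high, a bystander; origin under its centre.
- ribbon_roll: Roll of orange ribbon, 84 mm across, 30 mm high, a bystander; origin under its centre.
- paste_brush: Paste brush lying on the bench, a bystander; origin on its underside.
Not all that is in view belongs to the job. Of the things shaped like the parasol0, the pink one is meant.

How it is judged:
By the outcome, as a careful person would: the job done as asked, in the order asked, and still so for the second after the job is handed in, with the robot touching nothing.
Of parasol0, parasol1, parasol2 only 2 to 3 are there at a start; the rules pass over those that are not, and their reading is None.
At some moment in a run one of parasol0, parasol1, parasol2 may be knocked a few centimetres aside while the robot is not near it.
It also fails if it takes over 210 s, if anything falls off the work surface, if the arm or the gripper's body presses on something with over 40 N, if the wrist force passes 120 N, or if a joint passes its speed limit or range.

## Working session

There is one attempt and no reset: what is moved stays moved. The work goes in short steps, Python scripts to look and compute and a tool call to move; the robot and the scene stay as the last step left them, time stands still between calls to the robot, and variables do not carry over. Pictures are saved under pics/ and viewed, at most 14 in all, crops included, and the job is handed in when it is done.

Besides the shell and the picture viewer there is one more tool, called after "Call:" as name(argument=value, ...) on one line, values as JSON. arm_command: Moves the arm, as the interface text tells. Its arguments: {"type":"object","properties":{"motion":{"type":"string"},"squeeze":{"type":"number"}},"required":["motion"]}

```bash
ls; mkdir -p pics; python3 - <<'E'
from station import ctrl
import cv2
for n in("top","side"):
    cv2.imwrite(f"pics/{n}0.png",ctrl.grab_frame(n)[:,:,::-1])
    p=ctrl.camera_params(n);print(n,p)
o=ctrl.observe();print(o)
E
```

```text
pics
top {'camera_matrix': array([[439.30180865,   0.        , 325.51610065],
       [  0.        , 439.30180865, 242.02362528],
       [  0.        ,   0.        ,   1.        ]]), 'extrinsics': array([[ 2.99582154e-02,  9.81880676e-01, -1.87117190e-01,
         2.55222592e+02],
       [-9.99517833e-01,  3.09561188e-02,  2.41262900e-03,
        -6.53291822e+01],
       [ 8.16133576e-03,  1.86954690e-01,  9.82334636e-01,
         1.44504978e+03],
       [ 0.00000000e+00,  0.00000000e+00,  0.00000000e+00,
         1.00000000e+00]])}
side {'camera_matrix': array([[581.00362441,   0.        , 325.4661639 ],
       [  0.        , 581.00362441, 238.24214231],
       [  0.        ,   0.        ,   1.        ]]), 'extrinsics': array([[ 9.09410502e-01,  2.75322888e-01, -3.11720784e-01,
         7.86287366e+01],
       [-4.15683993e-01,  6.25846748e-01, -6.59941412e-01,
        -1.00295382e+03],
       [ 1.33924637e-02,  7.29734990e-01,  6.83598922e-01,
         1.06063240e+03],
       [ 0.00000000e+00,  0.00000000e+00,  0.00000000e+00,
         1.00000000e+00]])}
{'time_s': 0.1, 'joints': array([-66.74383448,  22.01120631,   0.9386511 ,  78.55418062,
        -0.36225328,  79.53924697,  -2.66580399]), 'dq': array([-0.0619044 , -0.11875885,  0.07007617, -0.10827149, -0.05444728,
        0.05586821,  0.04080637]), 'joint_efforts': array([ 3.63290652e-03, -6.29136229e+01,  8.47971551e-01, -3.72764719e+01,
        1.68807356e-02,  1.03744309e-02, -3.42632597e-05]), 'ee_pos': array([282.14125251, 557.18435682, 230.37928128]), 'tcp_rot': array([[-8.92124097e-01,  4.51789730e-01, -7.96835518e-04],
       [ 4.51790433e-01,  8.92122682e-01, -1.58907914e-03],
       [-7.05459758e-06, -1.77765846e-03, -9.99998420e-01]]), 'ft_force': array([-0.62074421,  0.89755701, -0.09511155]), 'wrist_torque': array([-0.0088311 , -0.03337849, -0.03195773]), 'grasp_force': 0.0, 'finger_gap': 85.67488432064059}
```

View pics/top0.png

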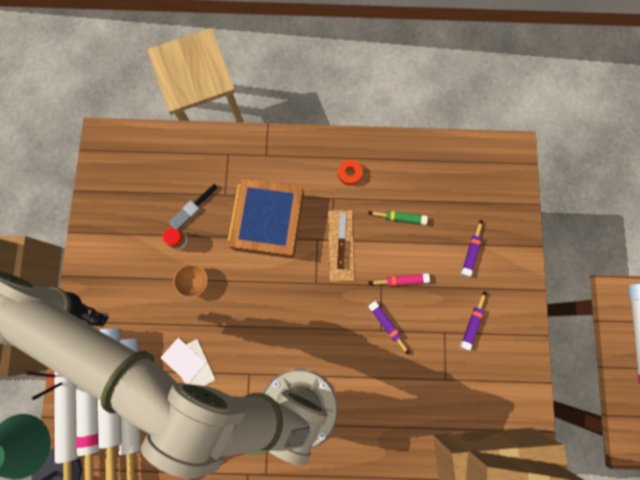

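View pics/side0.png

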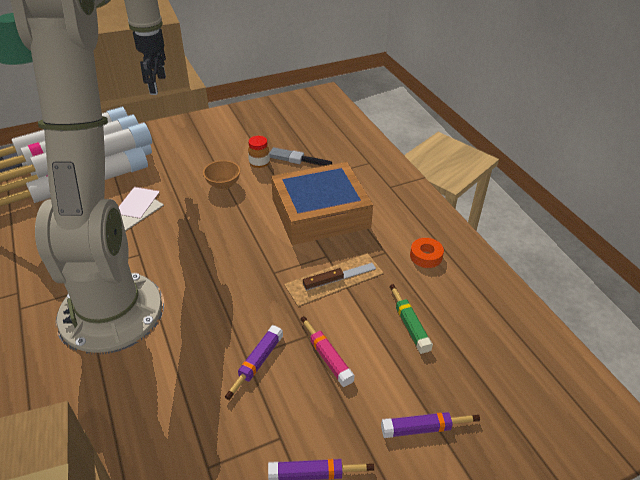

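Candidates shaped like parasol0: the pink one (400,281) and three purple ones (389,327), (473,248), (475,320). The pink one fits the description, and the purple ones are look-alikes. Green parasol2 is at (400,217). The off-white one is not on the bench. I'll confirm with enlarged crops.

```bash
cat > h.py <<'E'
import numpy as np, cv2
from station import ctrl
def cam(n):
    p=ctrl.camera_params(n);return np.array(p["camera_matrix"]),np.array(p["extrinsics"])
def proj(n,P):
    K,E=cam(n);P=np.atleast_2d(P);c=(P-E[:3,3])@E[:3,:3];c=c*[1,-1,-1]
    q=c@K.T;return q[:,:2]/q[:,2:]
def ray(n,u,v,z):
    K,E=cam(n);d=np.linalg.solve(K,[u,v,1])*[1,-1,-1];d=E[:3,:3]@d;o=E[:3,3]
    return o+d*(z-o[2])/d[2]
def crop(n,x0,y0,x1,y1,s,name):
    im=ctrl.grab_frame(n)[y0:y1,x0:x1,::-1]
    cv2.imwrite("pics/"+name,cv2.resize(im,None,fx=s,fy=s,interpolation=cv2.INTER_CUBIC))
def Rz(a):
    c,s=np.cos(a),np.sin(a);return np.array([[c,-s,0],[s,c,0],[0,0,1]])
E
python3 - <<'E'
from h import *
crop("top",220,160,440,300,3.6,"ct.png")
crop("side",260,155,440,395,2.5,"cs.png")
E
```

```text
(no output)
```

View pics/ct.png

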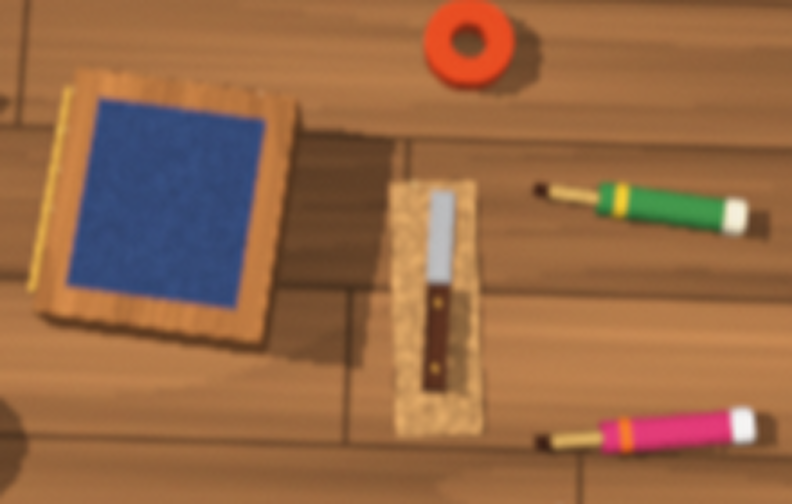

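View pics/cs.png

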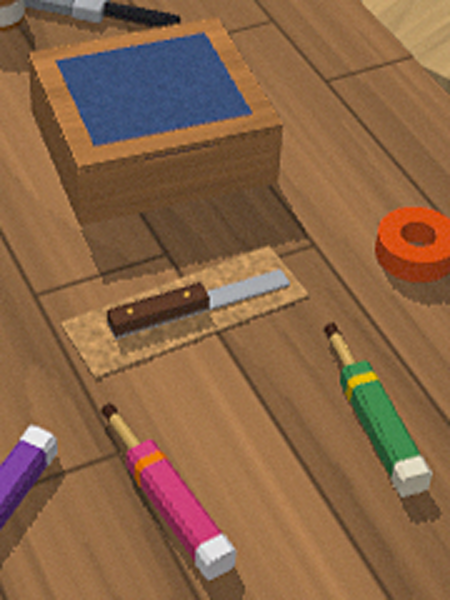

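Pink parasol0 confirmed: in the top crop its handle end is at (542,442) and its head at (755,424). Green parasol2 runs from (540,190) to (747,217). The case's hinge strip is on the left (+y), and the knife lies on the mat with its tip up at (442,190).

```bash
cat > fit.py <<'E'
from h import *
from scipy.optimize import least_squares
T=lambda p:(np.array(p)/3.6+[220,160]); S=lambda p:(np.array(p)/2.5+[260,155])
def fit(obs,x0):
    def res(x):
        r=[]
        for n,P,q in obs: r.append(proj(n,Rz(x[2])@np.array(P,float)+[x[0],x[1],0])[0]-q)
        return np.ravel(r)
    s=least_squares(res,x0,loss="soft_l1");print(np.round(s.x[:2],1),np.round(np.degrees(s.x[2]),2),"rms",np.sqrt(np.mean(res(s.x)**2)).round(2));return s.x
X,Y,Z=112.5,101,83.5
C={}
C['case']=fit([("top",[X,Y,Z],T((78,70))),("top",[X,-Y,Z],T((298,99))),("top",[-X,-Y,Z],T((264,345))),("top",[-X,Y,Z],T((38,314))),
 ("side",[-X,Y,Z],S((32,52))),("side",[X,Y,Z],S((218,20))),("side",[X,-Y,Z],S((282,124))),("side",[-X,-Y,Z],S((80,165)))],[650,80,0])
C['mat']=fit([("top",[120,40,4],T((390,182))),("top",[120,-40,4],T((476,180))),("top",[-120,-40,4],T((482,435))),("top",[-120,40,4],T((396,437))),
 ("side",[-120,40,4],S((62,323))),("side",[120,40,4],S((275,247))),("side",[120,-40,4],S((308,296))),("side",[-120,-40,4],S((98,377)))],[550,-100,0])
C['knife']=fit([("top",[95,0,7],T((442,190))),("top",[5,0,24],T((438,285))),("top",[-95,0,24],T((434,391))),
 ("side",[95,11,7],S((285,270))),("side",[95,-11,7],S((290,285))),("side",[-95,11,24],S((109,312))),("side",[5,11,24],S((200,283))),("side",[5,-11,24],S((208,292)))],[550,-100,0])
C['p2']=fit([("top",[-120,0,14],T((534,189))),("top",[75,0,14],T((747,217))),("side",[-120,0,14],S((329,326))),("side",[75,0,14],S((416,480)))],[600,-250,-1.6])
C['p0']=fit([("top",[-120,0,14],T((534,442))),("top",[75,0,14],T((755,424))),("side",[-120,0,14],S((107,408))),("side",[75,0,14],S((219,560)))],[450,-250,-1.6])
E
python3 fit.py; python3 - <<'E'
from h import *
for q,c in (("notch","side"),("notch","top"),("lid_edge","side"),("knife_tip","side"),("knife_tip","top"),("knife_grip","top"),("board_edge","top")):
    print(q,c,ctrl.search_frame(q,c)[:2])
im=ctrl.grab_frame("side")[205:250,285:380,::-1]
cv2.imwrite("pics/notch.png",cv2.resize(im,None,fx=8,fy=8,interpolation=cv2.INTER_CUBIC))
E
```

```text
[591.5 119.3] -5.93 rms 0.85
[ 521.7 -123.6] 2.7 rms 0.84
[ 535.1 -124.3] -1.66 rms 0.88
[ 620.7 -328.8] -96.08 rms 0.66
[ 410.3 -332.7] -83.63 rms 0.91
notch side []
notch top [{'bbox': [265.6, 219.4, 70.7, 80.8], 'conf': 0.92}, {'bbox': [397.8, 218.7, 59.5, 15.5], 'conf': 0.57}]
lid_edge side [{'bbox': [322.3, 193.3, 98.8, 57.6], 'conf': 0.66}, {'bbox': [426.7, 253.1, 30.6, 35.2], 'conf': 0.19}]
knife_tip side [{'bbox': [339.0, 277.1, 72.3, 27.0], 'conf': 0.81}]
knife_tip top [{'bbox': [342.1, 241.5, 6.5, 59.0], 'conf': 0.94}]
knife_grip top [{'bbox': [339.9, 242.9, 9.6, 51.1], 'conf': 0.65}, {'bbox': [194.6, 206.2, 50.2, 45.6], 'conf': 0.45}]
board_edge top [{'bbox': [267.1, 220.4, 76.1, 78.6], 'conf': 0.6}]
```

View pics/notch.png

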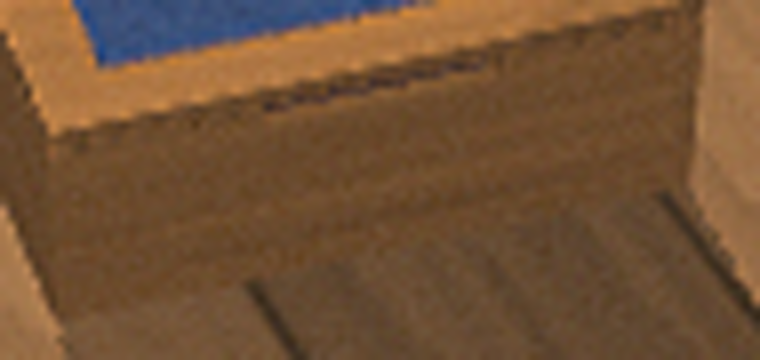

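The notch is dark against the wall, centred on the -y face (crop columns 265–490), so it sits at case x ≈ 0. Next I turn the tool for the knife and travel to it.

```bash
cat > plan.py <<'E'
from h import *
from scipy.spatial.transform import Rotation as Ro
CASE=np.array([591.5,119.3,0]);CA=np.radians(-5.93)
def w(p): return Rz(CA)@np.array(p,float)+CASE     # case -> world
def down(yaw,tilt=0):  # tool down, x at yaw(deg); tilt: turn about tool y (deg)
    a=np.radians(yaw);R=np.array([[np.cos(a),np.sin(a),0],[np.sin(a),-np.cos(a),0],[0,0,-1]])
    return R@Ro.from_euler('y',tilt,degrees=True).as_matrix()
def st():
    o=ctrl.observe();return o['ee_pos'],o['tcp_rot'],o
def step(p0,R0,p1,R1=None,label=""):
    d=R0.T@(np.array(p1)-p0);r=np.zeros(3) if R1 is None else Ro.from_matrix(R0.T@R1).as_rotvec()
    print(label,"shift",d.round(1),"|",np.linalg.norm(d).round(),"turn",r.round(3));return np.array(p1,float),(R0 if R1 is None else R1)
E
python3 - <<'E'
from plan import *
p,R,o=st()
p,R=step(p,R,p,down(-1.66),"turn")
p,R=step(p,R,[500.1,-123.3,150],None,"over knife")
p,R=step(p,R,[500.1,-123.3,6],None,"down")
E
```

```text
turn shift [0. 0. 0.] | 0.0 turn [-0.    -0.     2.702]
over knife shift [237.4 674.3  81.3] | 719.0 turn [0. 0. 0.]
down shift [  0.   0. 144.] | 144.0 turn [0. 0. 0.]
```

Call:
arm_command(motion="0 0 0 0 0 0.1126 0;0 0 0 0 0 0.1126 0;0 0 0 0 0 0.1126 0;0 0 0 0 0 0.1126 0;0 0 0 0 0 0.1126 0;0 0 0 0 0 0.1126 0;0 0 0 0 0 0.1126 0;0 0 0 0 0 0.1126 0")

```text
time_s: 1.27
ee_pos: [282.3, 557.6, 231.3]
tcp_rot: [[-0.194, 0.981, -0.0], [0.981, 0.194, 0.0], [0.0, -0.0, -1.0]]
ft_force: [-0.3, -0.3, -0.3]
finger_gap: 85.5
grasp_force: 0.0
```

Call:
arm_command(motion="0 0 0 0 0 0.1126 0;0 0 0 0 0 0.1126 0;0 0 0 0 0 0.1126 0;0 0 0 0 0 0.1126 0;0 0 0 0 0 0.1126 0;0 0 0 0 0 0.1126 0;0 0 0 0 0 0.1126 0;0 0 0 0 0 0.1126 0")

```text
time_s: 1.93
ee_pos: [282.3, 557.6, 231.3]
tcp_rot: [[0.648, 0.762, -0.0], [0.762, -0.648, 0.0], [0.0, -0.0, -1.0]]
ft_force: [-0.4, -0.3, 0.5]
finger_gap: 85.4
grasp_force: 0.0
```

Call:
arm_command(motion="0 0 0 0 0 0.1126 0;0 0 0 0 0 0.1126 0;0 0 0 0 0 0.1126 0;0 0 0 0 0 0.1126 0;0 0 0 0 0 0.1126 0;0 0 0 0 0 0.1126 0;0 0 0 0 0 0.1126 0;0 0 0 0 0 0.1126 0")

```text
time_s: 2.6
ee_pos: [282.2, 557.6, 231.4]
tcp_rot: [[0.999, -0.035, -0.0], [-0.035, -0.999, 0.0], [-0.0, -0.0, -1.0]]
ft_force: [0.4, 0.3, -0.1]
finger_gap: 85.2
grasp_force: 0.0
```

Call:
arm_command(motion="9.9 28.1 3.4 0 0 0 0;9.9 28.1 3.4 0 0 0 0;9.9 28.1 3.4 0 0 0 0;9.9 28.1 3.4 0 0 0 0;9.9 28.1 3.4 0 0 0 0;9.9 28.1 3.4 0 0 0 0;9.9 28.1 3.4 0 0 0 0;9.9 28.1 3.4 0 0 0 0")

```text
time_s: 3.27
ee_pos: [355.1, 329.2, 204.1]
tcp_rot: [[1.0, -0.029, 0.0], [-0.029, -1.0, 0.001], [-0.0, -0.001, -1.0]]
ft_force: [0.1, -0.2, 0.3]
finger_gap: 85.5
grasp_force: 0.0
```

Call:
arm_command(motion="9.9 28.1 3.4 0 0 0 0;9.9 28.1 3.4 0 0 0 0;9.9 28.1 3.4 0 0 0 0;9.9 28.1 3.4 0 0 0 0;9.9 28.1 3.4 0 0 0 0;9.9 28.1 3.4 0 0 0 0;9.9 28.1 3.4 0 0 0 0;9.9 28.1 3.4 0 0 0 0")

```text
time_s: 3.93
ee_pos: [427.6, 102.1, 177.0]
tcp_rot: [[1.0, -0.029, 0.0], [-0.029, -1.0, 0.001], [0.0, -0.001, -1.0]]
ft_force: [-0.3, -0.1, 0.7]
finger_gap: 85.2
grasp_force: 0.0
```

Call:
arm_command(motion="9.9 28.1 3.4 0 0 0 0;9.9 28.1 3.4 0 0 0 0;9.9 28.1 3.4 0 0 0 0;9.9 28.1 3.4 0 0 0 0;9.9 28.1 3.4 0 0 0 0;9.9 28.1 3.4 0 0 0 0;9.9 28.1 3.4 0 0 0 0;9.9 28.1 3.4 0 0 0 0")

```text
time_s: 4.6
ee_pos: [500.4, -124.7, 149.7]
tcp_rot: [[1.0, -0.029, 0.001], [-0.029, -1.0, 0.0], [0.001, -0.0, -1.0]]
ft_force: [0.6, 0.0, 0.2]
finger_gap: 85.7
grasp_force: 0.0
```

```bash
python3 - <<'E'
from plan import *
p,R,o=st(); print(o['time_s'],p.round(1),R.round(3).tolist(),o['joints'].round(1),o['ft_force'].round(1))
p,R=step(p,R,[500.1,-123.3,6],down(-1.66),"down")
E
```

```text
4.6 [ 500.4 -124.7  149.7] [[1.0, -0.029, 0.001], [-0.029, -1.0, 0.0], [0.001, -0.0, -1.0]] [-36.3  17.2  56.  104.1 -15.5  66.8 -66.9] [0.6 0.  0.2]
down shift [ -0.4  -1.3 143.7] | 144.0 turn [-0.    -0.001  0.   ]
```

Call:
arm_command(motion="0 -1.3 24 0 0 0 0;0 0 24 0 0 0 0;0 0 24 0 0 0 0;0 0 24 0 0 0 0;0 0 24 0 0 0 0;0 0 16 0 0 0 0;0 0 8 0 0 0 0;0 0 0 0 0 0 0")

```text
time_s: 5.27
ee_pos: [498.9, -122.0, 4.3]
tcp_rot: [[1.0, -0.029, -0.003], [-0.029, -1.0, 0.0], [-0.003, 0.0, -1.0]]
ft_force: [-1.4, -0.4, -1.2]
finger_gap: 85.8
grasp_force: 0.0
```

Call:
arm_command(motion="0 0 0 0 0 0 255;0 0 0 0 0 0 255;0 0 0 0 0 0 255;0 0 0 0 0 0 255;0 0 0 0 0 0 255;0 0 0 0 0 0 255;0 0 0 0 0 0 255;0 0 0 0 0 0 255", squeeze=100)

```text
time_s: 5.93
ee_pos: [500.5, -122.2, 6.7]
tcp_rot: [[1.0, -0.029, 0.001], [-0.029, -1.0, 0.001], [0.001, -0.001, -1.0]]
ft_force: [-3.4, 1.2, 9.6]
finger_gap: 19.8
grasp_force: 98.8
```

Call:
arm_command(motion="0 0 0 0 0 0 255;0 0 -5 0 0 0 255;0 0 -15 0 0 0 255;0 0 -20 0 0 0 255;0 0 -20 0 0 0 255;0 0 -20 0 0 0 255;0 0 -20 0 0 0 255;0 0 0 0 0 0 255")

```text
time_s: 6.6
ee_pos: [501.8, -123.1, 109.3]
tcp_rot: [[1.0, -0.03, 0.005], [-0.03, -1.0, -0.0], [0.005, 0.0, -1.0]]
ft_force: [0.3, -0.4, -1.0]
finger_gap: 19.5
grasp_force: 98.0
```

```bash
python3 - <<'E'
from plan import *
crop("side",240,150,480,330,3.3,"k1.png")
p,R,o=st(); print(o['time_s'],p.round(1),R.round(3).tolist(),o['joints'].round(1),o['ft_force'].round(1),o['grasp_force'],o['finger_gap'])
E
```

```text
6.65 [ 501.2 -122.5  107.5] [[1.0, -0.03, 0.004], [-0.03, -1.0, 0.0], [0.004, -0.0, -1.0]] [-34.6  20.4  54.4 107.  -18.8  61.9 -64.6] [-0.5  0.4 -2.4] 97.9811786301434 19.626544645682575
```

View pics/k1.png

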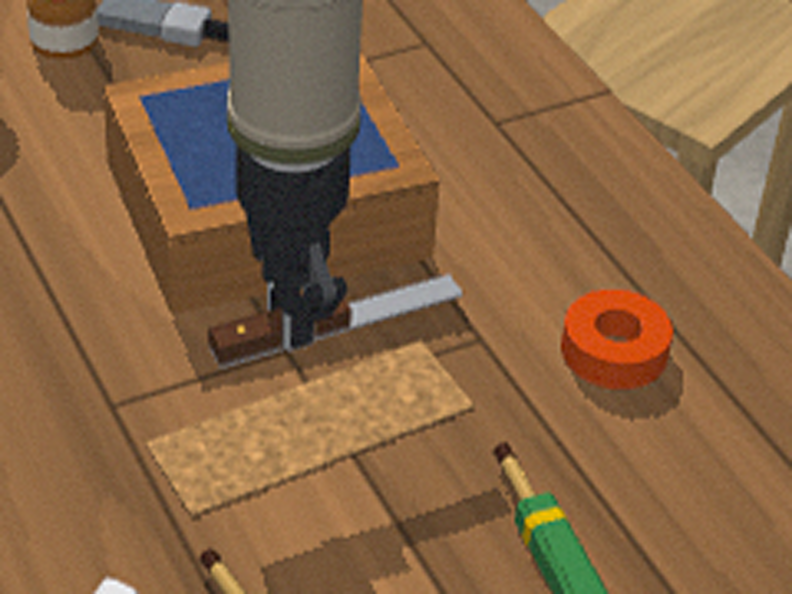

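The knife is held level; its tip is at crop (460,284) and its rear at (215,350). The grip looks sound.

```bash
python3 - <<'E'
from plan import *
c=lambda q:((q-[240,150])*3.3).round(0).tolist()
p=np.array([501.2,-122.5,0]);a=np.radians(-1.72);u=np.array([np.cos(a),np.sin(a),0]);v=np.array([-u[1],u[0],0])
for z in(103,106,109):
  print(z,[c(proj("side",p+130*u+s*11*v+[0,0,z])[0]) for s in(1,-1)], c(proj("side",p-60*u-11*v+[0,0,z-1.5])[0]), c(proj("side",p-60*u+11*v+[0,0,z+18.5])[0]))
p,R,o=st()
p,R=step(p,R,w([0,-101-145,71]),None,"to side (yaw later)")
p,R=step(p,R,p,down(84.07),"turn")
E
```

```text
103 [[446.0, 279.0], [460.0, 298.0]] [217.0, 370.0] [205.0, 329.0]
106 [[447.0, 276.0], [460.0, 295.0]] [217.0, 367.0] [205.0, 326.0]
109 [[447.0, 273.0], [460.0, 292.0]] [217.0, 364.0] [205.0, 323.0]
to side (yaw later) shift [64.8  1.  36.8] | 75.0 turn [0. 0. 0.]
turn shift [0. 0. 0.] | 0.0 turn [ 0.002 -0.003 -1.497]
```

Call:
arm_command(motion="16 0.3 0 0 0 -0.0936 255;16 0.3 0 0 0 -0.0936 255;16 0.3 0 0 0 -0.0936 255;16 0.3 0 0 0 -0.0936 255;0 0 0 0 0 -0.0936 255;0 0 0 0 0 -0.0936 255;0 0 0 0 0 -0.0936 255;0 0 0 0 0 -0.0936 255")

```text
time_s: 7.32
ee_pos: [562.5, -116.2, 104.2]
tcp_rot: [[0.749, 0.662, -0.002], [0.662, -0.749, 0.0], [-0.002, -0.002, -1.0]]
ft_force: [-0.2, -0.9, -1.8]
finger_gap: 19.5
grasp_force: 98.0
```

Call:
arm_command(motion="0 0 0 0 0 -0.0936 255;0 0 0 0 0 -0.0936 255;0 0 0 0 0 -0.0936 255;0 0 0 0 0 -0.0936 255;0 0 0 0 0 -0.0936 255;0 0 0 0 0 -0.0936 255;0 0 0 0 0 -0.0936 255;0 0 0 0 0 -0.0936 255")

```text
time_s: 7.98
ee_pos: [562.5, -116.1, 104.3]
tcp_rot: [[0.098, 0.995, -0.002], [0.995, -0.098, 0.0], [0.0, -0.002, -1.0]]
ft_force: [0.1, 0.1, -1.1]
finger_gap: 19.2
grasp_force: 98.0
```

```bash
python3 - <<'E'
from plan import *
p,R,o=st();print(o['time_s'],p.round(1),R.round(3).tolist(),o['joints'].round(1))
p,R=step(p,R,w([0,-101-145,71.5]),down(84.07),"to side")
E
```

```text
7.9833 [ 562.5 -116.1  104.3] [[0.098, 0.995, -0.002], [0.995, -0.098, 0.0], [0.0, -0.002, -1.0]] [-17.1  23.6  32.7  97.4 -14.   63.2  14.2]
to side shift [-8.8  4.6 32.7] | 34.0 turn [-0.002 -0.     0.005]
```

Call:
arm_command(motion="-8.8 4.6 0 0 0 0 255;0 0 8 0 0 0 255;0 0 8 0 0 0 255;0 0 8 0 0 0 255;0 0 8.7 0 0 0 255;0 0 0 0 0 0 255;0 0 0 0 0 0 255;0 0 0 0 0 0 255")

```text
time_s: 8.65
ee_pos: [567.1, -125.5, 73.0]
tcp_rot: [[0.103, 0.995, -0.0], [0.995, -0.103, -0.0], [-0.0, -0.0, -1.0]]
ft_force: [0.4, 0.1, -1.0]
finger_gap: 19.4
grasp_force: 98.1
```

```bash
python3 - <<'E'
from plan import *
crop("side",285,180,385,280,6,"k2.png")
p,R,o=st();print(o['time_s'],p.round(1),R.round(3).tolist(),o['ft_force'].round(1))
c=lambda q:((q-[285,180])*6).round(0).tolist()
u=R[:,0]
for d in(128,132):
  for z in(-3,0,3): print(d,z,c(proj("side",p+d*u+[0,0,z])[0]))
E
```

```text
8.7 [ 567.3 -125.6   73.3] [[0.103, 0.995, 0.0], [0.995, -0.103, -0.0], [-0.0, 0.0, -1.0]] [ 0.5 -0.3 -1.5]
128 -3 [302.0, 246.0]
128 0 [302.0, 241.0]
128 3 [302.0, 236.0]
132 -3 [299.0, 241.0]
132 0 [299.0, 235.0]
132 3 [299.0, 230.0]
```

View pics/k2.png

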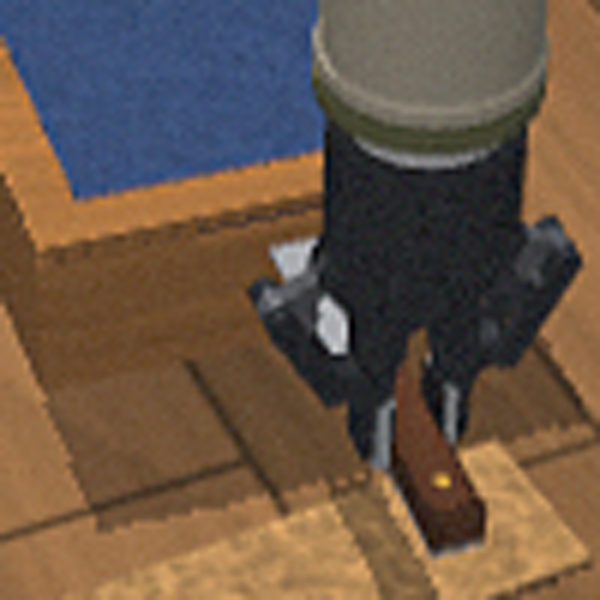

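The tip's left corner is at crop (270,247) and its right corner near (316,238). The dark notch slit starts around (200,232) and runs behind the tip.

```bash
python3 - <<'E'
from plan import *
p,R,o=st()
c=lambda q:((q-[285,180])*6).round(0).tolist()
u=R[:,0];v=R[:,1]
for d in(129,132):
  for z in(-3,-1.5,0,1.5): print(d,z,[c(proj("side",p+d*u+s*11*v+[0,0,z])[0]) for s in (-1,1)])
for z in(67,75,83.5): print(z,[c(proj("side",w([x,-101,z]))[0]) for x in(-112.5,-40,0,40)])
E
```

```text
129 -3 [[277.0, 250.0], [325.0, 240.0]]
129 -1.5 [[277.0, 248.0], [326.0, 237.0]]
129 0 [[277.0, 245.0], [326.0, 235.0]]
129 1.5 [[277.0, 242.0], [326.0, 232.0]]
132 -3 [[275.0, 246.0], [323.0, 235.0]]
132 -1.5 [[275.0, 243.0], [323.0, 233.0]]
132 0 [[275.0, 240.0], [323.0, 230.0]]
132 1.5 [[275.0, 238.0], [323.0, 228.0]]
67 [[37.0, 281.0], [199.0, 246.0], [286.0, 228.0], [373.0, 209.0]]
75 [[36.0, 267.0], [199.0, 232.0], [287.0, 214.0], [374.0, 195.0]]
83.5 [[36.0, 252.0], [199.0, 217.0], [287.0, 199.0], [374.0, 180.0]]
```

Call:
arm_command(motion="3 0 1 0 0 0 255;3 0 0 0 0 0 255;3 0 0 0 0 0 255;3 0 0 0 0 0 255;3 0 0 0 0 0 255;3 0 0 0 0 0 255;3 0 0 0 0 0 255;3 0 0 0 0 0 255")

```text
time_s: 9.37
ee_pos: [569.5, -101.4, 72.0]
tcp_rot: [[0.102, 0.995, -0.0], [0.995, -0.102, -0.0], [-0.0, -0.0, -1.0]]
ft_force: [1.0, 0.7, -1.9]
finger_gap: 19.7
grasp_force: 98.1
```

Call:
arm_command(motion="4 0 0 0 0 0 255;4 0 0 0 0 0 255;4 0 0 0 0 0 255;4 0 0 0 0 0 255;5 0 0 0 0 0 255;5 0 0 0 0 0 255;5 0 0 0 0 0 255;5 0 0 0 0 0 255")

```text
time_s: 10.03
ee_pos: [573.2, -65.3, 72.0]
tcp_rot: [[0.102, 0.995, -0.0], [0.995, -0.102, 0.0], [0.0, -0.0, -1.0]]
ft_force: [-0.1, 0.3, -0.8]
finger_gap: 19.7
grasp_force: 98.1
```

```bash
python3 - <<'E'
import numpy as np
t=np.linspace(0,1.78,33);x=157*(1-np.cos(t));z=-157*np.sin(t)
for k in range(4):print(";".join(f"{a:.1f} 0 {b:.1f} 0 0 0 255" for a,b in list(zip(np.diff(x),np.diff(z)))[8*k:8*k+8]))
E
```

```text
0.2 0 -8.7 0 0 0 255;0.7 0 -8.7 0 0 0 255;1.2 0 -8.6 0 0 0 255;1.7 0 -8.6 0 0 0 255;2.2 0 -8.5 0 0 0 255;2.6 0 -8.3 0 0 0 255;3.1 0 -8.2 0 0 0 255;3.5 0 -8.0 0 0 0 255
4.0 0 -7.8 0 0 0 255;4.4 0 -7.5 0 0 0 255;4.8 0 -7.3 0 0 0 255;5.2 0 -7.0 0 0 0 255;5.6 0 -6.7 0 0 0 255;6.0 0 -6.4 0 0 0 255;6.3 0 -6.0 0 0 0 255;6.6 0 -5.7 0 0 0 255
6.9 0 -5.3 0 0 0 255;7.2 0 -4.9 0 0 0 255;7.5 0 -4.5 0 0 0 255;7.7 0 -4.1 0 0 0 255;7.9 0 -3.6 0 0 0 255;8.1 0 -3.2 0 0 0 255;8.3 0 -2.7 0 0 0 255;8.4 0 -2.3 0 0 0 255
8.5 0 -1.8 0 0 0 255;8.6 0 -1.3 0 0 0 255;8.7 0 -0.8 0 0 0 255;8.7 0 -0.4 0 0 0 255;8.7 0 0.1 0 0 0 255;8.7 0 0.6 0 0 0 255;8.7 0 1.1 0 0 0 255;8.6 0 1.6 0 0 0 255
```

Call:
arm_command(motion="0.2 0 -8.7 0 0 0 255;0.7 0 -8.7 0 0 0 255;1.2 0 -8.6 0 0 0 255;1.7 0 -8.6 0 0 0 255;2.2 0 -8.5 0 0 0 255;2.6 0 -8.3 0 0 0 255;3.1 0 -8.2 0 0 0 255;3.5 0 -8.0 0 0 0 255", squeeze=120)

```text
time_s: 10.7
ee_pos: [574.7, -51.6, 140.7]
tcp_rot: [[0.104, 0.995, 0.0], [0.995, -0.104, -0.001], [-0.001, 0.0, -1.0]]
ft_force: [-1.3, -3.3, -2.5]
finger_gap: 19.2
grasp_force: 121.8
```

```bash
python3 - <<'E'
from plan import *
cv2.imwrite("pics/s2.png",ctrl.grab_frame("side")[60:360,160:560,::-1])
E
```

```text
(no output)
```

View pics/s2.png

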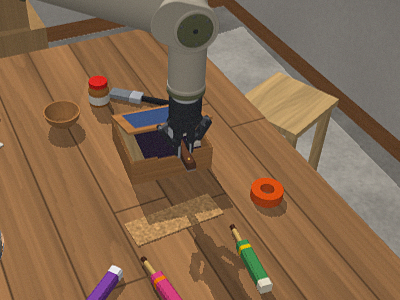

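The lid is rising: the opening is visible at about (150,145), with the panel tilted at (148,117). I continue along the arc.

Call:
arm_command(motion="4.0 0 -7.8 0 0 0 255;4.4 0 -7.5 0 0 0 255;4.8 0 -7.3 0 0 0 255;5.2 0 -7.0 0 0 0 255;5.6 0 -6.7 0 0 0 255;6.0 0 -6.4 0 0 0 255;6.3 0 -6.0 0 0 0 255;6.6 0 -5.7 0 0 0 255")

```text
time_s: 11.42
ee_pos: [579.3, -7.4, 194.7]
tcp_rot: [[0.103, 0.995, 0.0], [0.995, -0.103, 0.0], [0.0, 0.0, -1.0]]
ft_force: [0.8, -3.2, -2.0]
finger_gap: 19.0
grasp_force: 122.0
```

Call:
arm_command(motion="6.9 0 -5.3 0 0 0 255;7.2 0 -4.9 0 0 0 255;7.5 0 -4.5 0 0 0 255;7.7 0 -4.1 0 0 0 255;7.9 0 -3.6 0 0 0 255;8.1 0 -3.2 0 0 0 255;8.3 0 -2.7 0 0 0 255;8.4 0 -2.3 0 0 0 255")

```text
time_s: 12.08
ee_pos: [585.6, 54.5, 224.9]
tcp_rot: [[0.102, 0.995, -0.0], [0.995, -0.102, 0.0], [0.0, -0.0, -1.0]]
ft_force: [-0.3, -2.1, -0.6]
finger_gap: 18.8
grasp_force: 122.1
```

Call:
arm_command(motion="8.5 0 -1.8 0 0 0 255;8.6 0 -1.3 0 0 0 255;8.7 0 -0.8 0 0 0 255;8.7 0 -0.4 0 0 0 255;8.7 0 0.1 0 0 0 255;8.7 0 0.6 0 0 0 255;8.7 0 1.1 0 0 0 255;8.6 0 1.6 0 0 0 255")

```text
time_s: 12.75
ee_pos: [592.7, 123.4, 225.4]
tcp_rot: [[0.102, 0.995, -0.0], [0.995, -0.102, 0.0], [0.0, -0.0, -1.0]]
ft_force: [0.2, -1.4, -0.8]
finger_gap: 19.0
grasp_force: 122.1
```

```bash
python3 - <<'E'
from plan import *
p,R,o=st();print(o['time_s'],p.round(1),R.round(3).tolist(),o['joints'].round(1),o['ft_force'].round(1))
print("case",(Rz(-CA)@(p-CASE)).round(1))
cv2.imwrite("pics/s3.png",cv2.resize(ctrl.grab_frame("side")[60:300,200:520,::-1],None,fx=2,fy=2))
E
```

```text
12.75 [592.7 123.4 225.4] [[0.102, 0.995, -0.0], [0.995, -0.102, 0.0], [0.0, -0.0, -1.0]] [-36.5  21.1  29.2  83.4 -10.3  78.2 -12.7] [ 0.2 -1.4 -0.8]
case [  0.7   4.2 225.4]
```

View pics/s3.png

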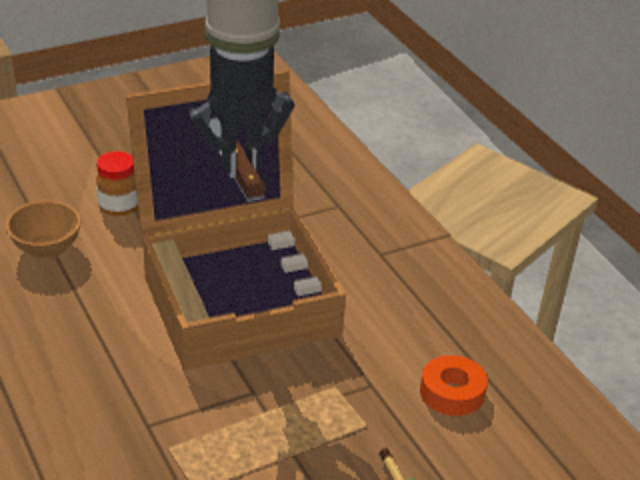

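The lid leans back past upright and the bed, board and pads are visible. I now back off and return the knife to the mat.

Call:
arm_command(motion="-8 0 0 0 0 0 255;-20 0 0 0 0 0 255;-30 0 0 0 0 0 255;-30 0 0 0 0 0 255;-30 0 0 0 0 0 255;-30 0 0 0 0 0 255;-30 0 0 0 0 0 255;-25 0 0 0 0 0 255")

```text
time_s: 13.47
ee_pos: [570.6, -83.1, 225.6]
tcp_rot: [[0.105, 0.994, -0.0], [0.994, -0.105, -0.0], [-0.0, -0.0, -1.0]]
ft_force: [0.6, -0.2, -1.2]
finger_gap: 19.2
grasp_force: 122.1
```

Call:
arm_command(motion="0 0 0 0 0 0.104 255;0 0 0 0 0 0.104 255;0 0 0 0 0 0.104 255;0 0 0 0 0 0.104 255;0 0 0 0 0 0.104 255;0 0 0 0 0 0.104 255;0 0 0 0 0 0.104 255;0 0 0 0 0 0.104 255")

```text
time_s: 14.13
ee_pos: [571.2, -80.5, 225.4]
tcp_rot: [[0.808, 0.589, -0.001], [0.589, -0.808, 0.0], [-0.0, -0.0, -1.0]]
ft_force: [0.2, 0.7, -0.5]
finger_gap: 19.1
grasp_force: 122.2
```

Call:
arm_command(motion="0 0 20 0 0 0.104 255;0 0 20 0 0 0.104 255;0 0 20 0 0 0.104 255;0 0 20 0 0 0.104 255;0 0 20 0 0 0.104 255;0 0 0 0 0 0.104 255;0 0 0 0 0 0 255;0 0 0 0 0 0 255")

```text
time_s: 14.8
ee_pos: [571.5, -80.2, 125.6]
tcp_rot: [[1.0, 0.015, -0.0], [0.015, -1.0, -0.0], [-0.0, 0.0, -1.0]]
ft_force: [-0.7, -0.5, -1.0]
finger_gap: 19.1
grasp_force: 122.2
```

```bash
python3 - <<'E'
from plan import *
p,R,o=st();print(o['time_s'],p.round(1),R.round(3).tolist(),o['joints'].round(1),o['ft_force'].round(1))
p,R=step(p,R,[490,-124,60],down(0.8),"above mat")
E
```

```text
14.8 [571.5 -80.2 125.6] [[1.0, 0.015, -0.0], [0.015, -1.0, -0.0], [-0.0, 0.0, -1.0]] [-31.2  25.9  47.4  96.2 -20.4  66.9 -67.7] [-0.7 -0.5 -1. ]
above mat shift [-82.1  42.5  65.6] | 113.0 turn [0.    0.    0.001]
```

Call:
arm_command(motion="-15 8 0 0 0 0 255;-20 10.5 5 0 0 0 255;-20 10.5 13 0 0 0 255;-20 10.5 17 0 0 0 255;-7 3 15 0 0 0 255;0 0 10 0 0 0 255;0 0 5 0 0 0 255;0 0 0 0 0 0 255")

```text
time_s: 15.47
ee_pos: [490.9, -122.5, 60.2]
tcp_rot: [[1.0, 0.014, -0.0], [0.014, -1.0, 0.0], [-0.0, -0.0, -1.0]]
ft_force: [-0.1, 0.4, -0.2]
finger_gap: 19.1
grasp_force: 122.2
```

Call:
arm_command(motion="0 0 15 0 0 0 255;0 0 15 0 0 0 255;0 0 10 0 0 0 255;0 0 5 0 0 0 255;0 0 3 0 0 0 255;0 0 2 0 0 0 255;0 0 1.5 0 0 0 255;0 0 0 0 0 0 255")

```text
time_s: 16.13
ee_pos: [490.6, -123.1, 9.2]
tcp_rot: [[1.0, 0.012, 0.0], [0.012, -1.0, -0.0], [0.0, 0.0, -1.0]]
ft_force: [0.0, 0.1, -1.5]
finger_gap: 19.2
grasp_force: 122.2
```

Call:
arm_command(motion="0 0 1 0 0 0 255;0 0 1 0 0 0 255;0 0 0.5 0 0 0 255;0 0 0 0 0 0 255;0 0 0 0 0 0 200;0 0 0 0 0 0 150;0 0 0 0 0 0 80;0 0 0 0 0 0 40")

```text
time_s: 16.8
ee_pos: [490.3, -123.1, 6.4]
tcp_rot: [[1.0, 0.012, -0.0], [0.012, -1.0, -0.0], [-0.0, 0.0, -1.0]]
ft_force: [0.6, 0.4, 0.5]
finger_gap: 55.0
grasp_force: 0.0
```

Call:
arm_command(motion="0 0 0 0 0 0 0;0 0 0 0 0 0 0;0 0 -10 0 0 0 0;0 0 -20 0 0 0 0;0 0 -25 0 0 0 0;0 0 -30 0 0 0 0;0 0 -30 0 0 0 0;0 0 -30 0 0 0 0")

```text
time_s: 17.47
ee_pos: [489.8, -123.5, 153.5]
tcp_rot: [[1.0, 0.011, -0.0], [0.011, -1.0, -0.0], [-0.0, 0.0, -1.0]]
ft_force: [0.6, 0.2, 0.5]
finger_gap: 85.2
grasp_force: 0.0
```

```bash
cp fit.py fit0.py; python3 - <<'E'
from plan import *
p,R,o=st();print(o['time_s'],p.round(1),o['joints'].round(1))
im=np.vstack([cv2.resize(ctrl.grab_frame("side")[200:400,240:440,::-1],None,fx=2,fy=2)])
im2=cv2.resize(ctrl.grab_frame("top")[170:300,310:440,::-1],(400,400))
cv2.imwrite("pics/s4.png",np.hstack([im,im2]))
for q in("parasol0","parasol1","parasol2"):
  for c in("side","top"): print(q,c,[(np.round(d['bbox'],1).tolist(),d['conf']) for d in ctrl.search_frame(q,c)[:5]])
E
```

```text
17.4667 [ 489.8 -123.5  153.5] [-34.6  14.1  52.6 105.2 -12.2  66.6 -67.3]
parasol0 side [([410.0, 319.8, 38.7, 69.0], 0.88), ([325.3, 351.7, 58.6, 69.8], 0.78), ([321.6, 468.9, 98.9, 20.5], 0.71), ([254.9, 361.5, 57.0, 73.0], 0.7), ([429.2, 423.2, 101.3, 26.8], 0.68)]
parasol0 top [([400.0, 281.5, 59.0, 11.6], 0.88), ([390.0, 330.1, 42.6, 50.5], 0.88), ([471.0, 247.8, 18.7, 56.6], 0.83), ([403.1, 217.6, 49.1, 20.7], 0.73), ([472.1, 321.9, 26.5, 59.6], 0.63)]
parasol1 side [([410.0, 319.8, 38.7, 69.0], 0.88), ([325.3, 351.7, 58.6, 69.8], 0.78), ([321.6, 468.9, 98.9, 20.5], 0.71), ([254.9, 361.5, 57.0, 73.0], 0.7), ([429.2, 423.2, 101.3, 26.8], 0.68)]
parasol1 top [([400.0, 281.5, 59.0, 11.6], 0.88), ([390.0, 330.1, 42.6, 50.5], 0.88), ([471.0, 247.8, 18.7, 56.6], 0.83), ([403.1, 217.6, 49.1, 20.7], 0.73), ([472.1, 321.9, 26.5, 59.6], 0.63)]
parasol2 side [([410.0, 319.8, 38.7, 69.0], 0.88), ([325.3, 351.7, 58.6, 69.8], 0.78), ([321.6, 468.9, 98.9, 20.5], 0.71), ([254.9, 361.5, 57.0, 73.0], 0.7), ([429.2, 423.2, 101.3, 26.8], 0.68)]
parasol2 top [([400.0, 281.5, 59.0, 11.6], 0.88), ([390.0, 330.1, 42.6, 50.5], 0.88), ([471.0, 247.8, 18.7, 56.6], 0.83), ([403.1, 217.6, 49.1, 20.7], 0.73), ([472.1, 321.9, 26.5, 59.6], 0.63)]
```

View pics/s4.png

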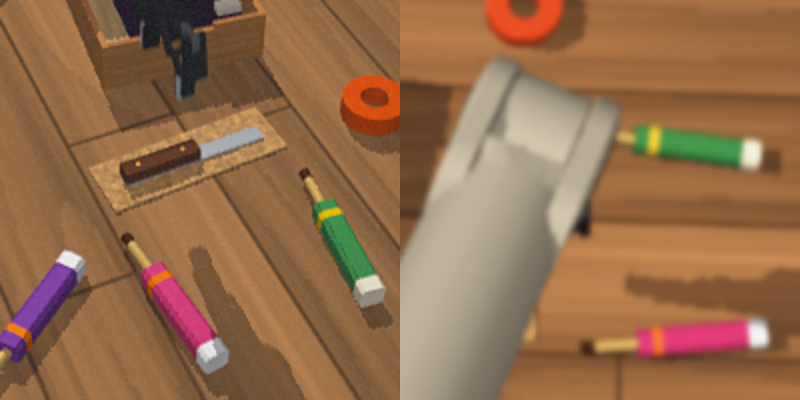

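The knife lies flat on the mat, and both parasols are where they were: green near (345,240), pink near (180,320) in the crop. Green goes first, gripped with tool x opposite to the parasol's x.

```bash
python3 - <<'E'
from plan import *
p,R,o=st()
p,R=step(p,R,p,down(83.92),"turn")
p,R=step(p,R,[620.7,-328.8,90],None,"over green")
E
```

```text
turn shift [0. 0. 0.] | 0.0 turn [-1.000e-03  2.000e-03 -1.453e+00]
over green shift [-190.8  152.3   60.5] | 252.0 turn [0. 0. 0.]
```

Call:
arm_command(motion="0 0 0 0 0 -0.1038 0;0 0 0 0 0 -0.1038 0;0 0 0 0 0 -0.1038 0;0 0 0 0 0 -0.1038 0;0 0 0 0 0 -0.1038 0;0 0 0 0 0 -0.1038 0;0 0 0 0 0 -0.1038 0;0 0 0 0 0 -0.1038 0")

```text
time_s: 18.53
ee_pos: [489.6, -123.1, 150.5]
tcp_rot: [[0.662, 0.749, -0.002], [0.749, -0.662, -0.0], [-0.002, -0.001, -1.0]]
ft_force: [-0.0, 0.3, -1.1]
finger_gap: 85.2
grasp_force: 0.0
```

Call:
arm_command(motion="0 0 0 0 0 -0.1038 0;0 0 0 0 0 -0.1038 0;0 0 0 0 0 -0.1038 0;0 0 0 0 0 -0.1038 0;0 0 0 0 0 -0.1038 0;0 0 0 0 0 -0.1038 0;0 0 0 0 0 0 0;0 0 0 0 0 0 0")

```text
time_s: 19.2
ee_pos: [489.7, -123.2, 150.7]
tcp_rot: [[0.109, 0.994, -0.002], [0.994, -0.109, -0.0], [-0.0, -0.002, -1.0]]
ft_force: [0.7, 0.5, 1.1]
finger_gap: 85.1
grasp_force: 0.0
```

Call:
arm_command(motion="-23.8 19 7.5 0 0 0 0;-23.8 19 7.5 0 0 0 0;-23.8 19 7.5 0 0 0 0;-23.8 19 7.5 0 0 0 0;-23.8 19 7.5 0 0 0 0;-23.8 19 7.5 0 0 0 0;-23.8 19 7.5 0 0 0 0;-23.8 19 7.5 0 0 0 0")

```text
time_s: 19.87
ee_pos: [621.8, -329.3, 90.0]
tcp_rot: [[0.109, 0.994, -0.001], [0.994, -0.109, 0.001], [0.0, -0.001, -1.0]]
ft_force: [0.9, -0.1, 0.4]
finger_gap: 85.4
grasp_force: 0.0
```

```bash
python3 - <<'E'
from plan import *
p,R,o=st();print(o['time_s'],p.round(1),o['joints'].round(1))
p,R=step(p,R,[620.7,-328.8,4],down(83.92),"down")
print([(np.round(d['bbox'],1).tolist(),d['conf']) for d in ctrl.search_frame("parasol2","side")[:3]])
im=ctrl.grab_frame("side");hsv=cv2.cvtColor(im,cv2.COLOR_RGB2HSV)
m=cv2.inRange(hsv,(50,120,60),(75,255,255));m[:250]=0;print("green",cv2.minAreaRect(cv2.findNonZero(m)))
E
```

```text
19.8667 [ 621.8 -329.3   90. ] [  3.1  41.2  36.6  75.7 -24.5  71.   34.5]
down shift [ 0.4 -1.  86. ] | 86.0 turn [-0.001 -0.    -0.003]
[([410.0, 319.8, 38.7, 69.0], 0.88), ([325.3, 351.7, 58.6, 69.8], 0.78), ([321.6, 468.9, 98.9, 20.5], 0.71)]
green ((410.9020690917969, 321.4925537109375), (44.232460021972656, 14.272048950195312), 60.64224624633789)
```

Call:
arm_command(motion="0 -1 20 0 0 0 0;0 0 20 0 0 0 0;0 0 20 0 0 0 0;0 0 14 0 0 0 0;0 0 8 0 0 0 0;0 0 3 0 0 0 0;0 0 0 0 0 0 0;0 0 0 0 0 0 255", squeeze=60)

```text
time_s: 20.63
ee_pos: [620.9, -328.6, 7.5]
tcp_rot: [[0.106, 0.994, 0.001], [0.994, -0.106, -0.001], [-0.001, 0.001, -1.0]]
ft_force: [0.7, -0.6, 0.5]
finger_gap: 75.4
grasp_force: 0.0
```

Call:
arm_command(motion="0 0 0 0 0 0 255;0 0 0 0 0 0 255;0 0 0 0 0 0 255;0 0 0 0 0 0 255;0 0 0 0 0 0 255;0 0 0 0 0 0 255;0 0 0 0 0 0 255;0 0 0 0 0 0 255")

```text
time_s: 21.3
ee_pos: [620.9, -328.6, 7.4]
tcp_rot: [[0.105, 0.994, 0.001], [0.994, -0.105, -0.001], [-0.0, 0.001, -1.0]]
ft_force: [0.1, 0.6, 7.4]
finger_gap: 26.6
grasp_force: 60.6
```

Call:
arm_command(motion="0 0 -5 0 0 0 255;0 0 -15 0 0 0 255;0 0 -25 0 0 0 255;0 0 -30 0 0 0 255;0 0 -30 0 0 0 255;0 0 -30 0 0 0 255;0 0 -30 0 0 0 255;0 0 -30 0 0 0 255")

```text
time_s: 21.97
ee_pos: [619.9, -328.3, 204.1]
tcp_rot: [[0.106, 0.994, 0.0], [0.994, -0.106, -0.0], [-0.0, 0.0, -1.0]]
ft_force: [0.8, 0.2, -0.7]
finger_gap: 26.5
grasp_force: 59.9
```

```bash
python3 - <<'E'
from plan import *
p,R,o=st();print(o['time_s'],p.round(1),R.round(3).tolist(),o['joints'].round(1))
crop("side",300,150,520,330,3.6,"g1.png")
# predict parasol end points in crop (e: axis is 10mm above TCP)
c=lambda q:((q-[300,150])*3.6).round(0).tolist()
u=-R[:,0];a=p-10*R[:,2]
print(c(proj("side",a-120*u)[0]),c(proj("side",a+75*u)[0]))
E
```

```text
21.9667 [ 619.9 -328.3  204.1] [[0.106, 0.994, 0.0], [0.994, -0.106, -0.0], [-0.0, 0.0, -1.0]] [  2.9  36.6  38.8  67.9 -22.1  82.6  32.6]
[358.0, 266.0] [503.0, 492.0]
```

View pics/g1.png

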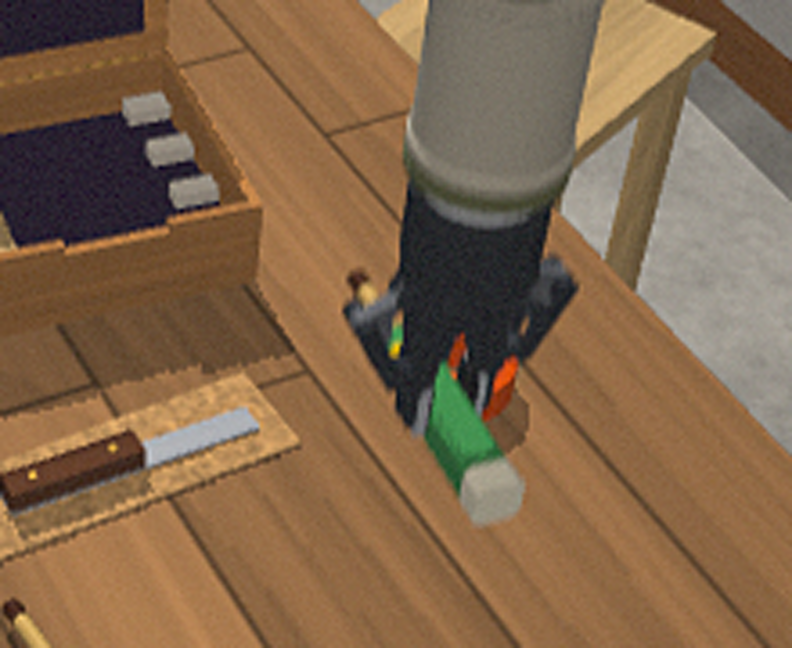

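Green is held level and about centred, with its handle end at (357,278) and head at (497,497). Next: turn, tilt and pre-insert.

```bash
cat >> plan.py <<'E'
def tcp(lane,hx,hz,al,e=6.6):
    a=np.radians(al);u=np.array([np.cos(a),0,np.sin(a)]);t=np.array([np.sin(a),0,-np.cos(a)])
    return w(np.array([hx,lane,hz])+120*u+e*t),down(180+np.degrees(CA),-al)
E
python3 - <<'E'
from plan import *
p,R,o=st()
p,R=step(p,R,p,down(174.07),"turn")
q,Q=tcp(-54,-60,50.6,18);print(q)
p,R=step(p,R,[q[0],q[1],200],None,"over")
p,R=step(p,R,p,Q,"tilt")
p,R=step(p,R,q,Q,"lower")
p,R=step(p,R,*tcp(-54,-98,38.2,18),"slide")
for k,(al,hz) in enumerate(((12,40),(6,42),(0,44.5))): p,R=step(p,R,*tcp(-54,-98,hz,al),"swing %d"%al)
E
```

```text
turn shift [0. 0. 0.] | 0.0 turn [ 0.004  0.01  -1.573]
[641.78681956  59.78623375  81.40506632]
over shift [ 20.3 389.6  11.6] | 390.0 turn [0. 0. 0.]
tilt shift [0. 0. 0.] | 0.0 turn [ 0.    -0.314  0.   ]
lower shift [ 36.6   0.  112.8] | 119.0 turn [0. 0. 0.]
slide shift [40.  -0.   0.1] | 40.0 turn [0. 0. 0.]
swing 12 shift [ 0.8  0.  10.8] | 11.0 turn [0.    0.105 0.   ]
swing 6 shift [ 0.9  0.  10.6] | 11.0 turn [-0.     0.105 -0.   ]
swing 0 shift [ 1.1 -0.  10. ] | 10.0 turn [-0.     0.105 -0.   ]
```

Call:
arm_command(motion="0 0 0 0 0 -0.0983 255;0 0 0 0 0 -0.0983 255;0 0 0 0 0 -0.0983 255;0 0 0 0 0 -0.0983 255;0 0 0 0 0 -0.0983 255;0 0 0 0 0 -0.0983 255;0 0 0 0 0 -0.0983 255;0 0 0 0 0 -0.0983 255")

```text
time_s: 22.68
ee_pos: [620.0, -328.4, 202.2]
tcp_rot: [[-0.633, 0.774, -0.0], [0.774, 0.633, -0.0], [-0.0, -0.0, -1.0]]
ft_force: [-0.3, 0.7, -1.3]
finger_gap: 26.6
grasp_force: 59.9
```

Call:
arm_command(motion="0 0 0 0 0 -0.0983 255;0 0 0 0 0 -0.0983 255;0 0 0 0 0 -0.0983 255;0 0 0 0 0 -0.0983 255;0 0 0 0 0 -0.0983 255;0 0 0 0 0 -0.0983 255;0 0 0 0 0 -0.0983 255;0 0 0 0 0 -0.0983 255")

```text
time_s: 23.35
ee_pos: [620.0, -328.5, 202.2]
tcp_rot: [[-0.995, 0.099, -0.0], [0.099, 0.995, -0.0], [0.0, -0.0, -1.0]]
ft_force: [-0.3, -0.1, -0.8]
finger_gap: 26.7
grasp_force: 59.9
```

Call:
arm_command(motion="1 15 0 0 0 0 255;1 25 0 0 0 0 255;1.4 27 0 0 0 0 255;1.4 27 0 0 0 0 255;1.4 27 0 0 0 0 255;1.4 27 0 0 0 0 255;1.4 27 0 0 0 0 255;1.4 27 0 0 0 0 255")

```text
time_s: 24.02
ee_pos: [630.5, -124.1, 202.1]
tcp_rot: [[-0.994, 0.106, 0.0], [0.106, 0.994, 0.0], [-0.0, 0.0, -1.0]]
ft_force: [0.1, -0.2, -0.1]
finger_gap: 26.4
grasp_force: 59.9
```

Call:
arm_command(motion="1.4 27 0 0 0 0 255;1.4 27 0 0 0 0 255;1.4 27 0 0 0 0 255;1.4 27 0 0 0 0 255;1.4 27 0 0 0 0 255;1.4 27 0 0 0 0 255;1.4 20 0 0 0 0 255;0 6 0 0 0 0 255")

```text
time_s: 24.68
ee_pos: [639.7, 68.0, 201.7]
tcp_rot: [[-0.995, 0.1, -0.0], [0.1, 0.995, 0.003], [0.001, 0.003, -1.0]]
ft_force: [0.5, 2.2, -0.7]
finger_gap: 26.7
grasp_force: 59.9
```

Call:
arm_command(motion="0 0 0 0 -0.0785 0 255;0 0 0 0 -0.0785 0 255;0 0 0 0 -0.0785 0 255;0 0 0 0 -0.0785 0 255;0 0 0 0 0 0 255;0 0 0 0 0 0 255;0 0 0 0 0 0 255;0 0 0 0 0 0 255")

```text
time_s: 25.35
ee_pos: [641.6, 61.3, 202.3]
tcp_rot: [[-0.946, 0.105, 0.307], [0.1, 0.995, -0.032], [-0.309, 0.0, -0.951]]
ft_force: [-0.5, 1.0, -0.4]
finger_gap: 26.5
grasp_force: 59.9
```

```bash
python3 - <<'E'
from plan import *
p,R,o=st();print(o['time_s'],p.round(1),R.round(3).tolist(),o['joints'].round(1),o['finger_gap'])
q,Q=tcp(-54,-60,50.6,18);print(q)
p,R=step(p,R,q,Q,"lower")
E
```

```text
25.35 [641.6  61.3 202.3] [[-0.946, 0.105, 0.307], [0.1, 0.995, -0.032], [-0.309, 0.0, -0.951]] [-24.5  12.6  15.6  97.2   1.8  53.2  73.3] 26.45944869519999
[641.78681956  59.78623375  81.40506632]
lower shift [ 37.   -1.5 115.1] | 121.0 turn [-0.    -0.    -0.001]
```

Call:
arm_command(motion="5 -1.5 15 0 0 0 255;7 0 22 0 0 0 255;7 0 22 0 0 0 255;7 0 22 0 0 0 255;6 0 18 0 0 0 255;3 0 10 0 0 0 255;2 0 6.1 0 0 0 255;0 0 0 0 0 0 255")

```text
time_s: 26.02
ee_pos: [640.7, 59.8, 79.4]
tcp_rot: [[-0.947, 0.104, 0.305], [0.099, 0.995, -0.033], [-0.307, -0.001, -0.952]]
ft_force: [-1.0, -0.0, -0.7]
finger_gap: 26.5
grasp_force: 59.9
```

```bash
python3 - <<'E'
from plan import *
p,R,o=st();print(o['time_s'],p.round(1),R.round(3).tolist(),o['ft_force'].round(1))
q,Q=tcp(-54,-60,50.6,18);step(p,R,q,Q,"err")
im=ctrl.grab_frame("side")[150:270,250:410,::-1];cv2.imwrite("pics/g2.png",cv2.resize(im,None,fx=5,fy=5,interpolation=cv2.INTER_CUBIC))
E
```

```text
26.0167 [640.7  59.8  79.4] [[-0.947, 0.104, 0.305], [0.099, 0.995, -0.033], [-0.307, -0.001, -0.952]] [-1.  -0.  -0.7]
err shift [-1.6  0.1 -1.6] | 2.0 turn [-0.001 -0.002 -0.   ]
```

View pics/g2.png

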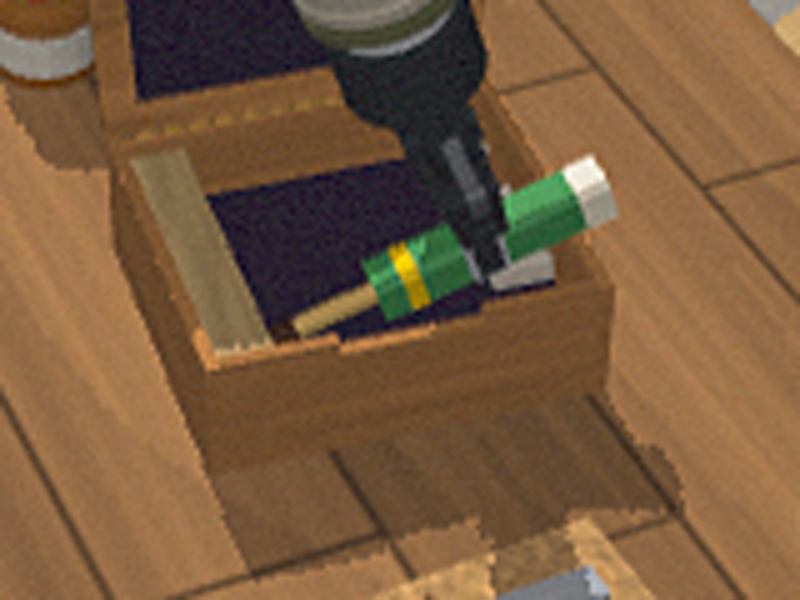

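The handle tip is at (290,325), just at the board's lower edge and in line with the lane, and the head is clear of the wall. I slide it in.

Call:
arm_command(motion="4 0 -1.5 0 0 0 255;5 0 0 0 0 0 255;5 0 0 0 0 0 255;5 0 0 0 0 0 255;5 0 0 0 0 0 255;5 0 0 0 0 0 255;5 0 0 0 0 0 255;4 0 0 0 0 0 255")

```text
time_s: 26.73
ee_pos: [603.7, 64.1, 70.0]
tcp_rot: [[-0.946, 0.103, 0.307], [0.098, 0.995, -0.032], [-0.309, -0.0, -0.951]]
ft_force: [-0.5, 0.4, -0.6]
finger_gap: 26.6
grasp_force: 59.9
```

```bash
python3 - <<'E'
from plan import *
p,R,o=st();print(o['time_s'],p.round(1),o['ft_force'].round(1),o['wrist_torque'].round(2))
p,R=step(p,R,*tcp(-54,-98,38.2,18),"err")
E
```

```text
26.7333 [603.7  64.1  70. ] [-0.5  0.4 -0.6] [0.01 0.38 0.01]
err shift [-0.  -0.3  1.1] | 1.0 turn [-0.    -0.001  0.   ]
```

Call:
arm_command(motion="0.3 0 4 0 0.0393 0 255;0.3 0 4 0 0.0393 0 255;0.3 0 4 0 0.0393 0 255;0.3 0 4 0 0.0393 0 255;0.4 0 4 0 0.0393 0 255;0.4 0 4 0 0.0393 0 255;0.4 0 4 0 0.0393 0 255;0.4 0 3.6 0 0.0393 0 255")

```text
time_s: 27.4
ee_pos: [607.3, 64.2, 38.8]
tcp_rot: [[-0.995, 0.103, -0.002], [0.103, 0.995, 0.001], [0.002, 0.001, -1.0]]
ft_force: [0.2, 0.8, -0.7]
finger_gap: 26.7
grasp_force: 59.9
```

```bash
python3 - <<'E'
from plan import *
p,R,o=st();print(o['time_s'],p.round(1),o['ft_force'].round(1),o['wrist_torque'].round(2))
p,R=step(p,R,*tcp(-54,-98,44,0),"err")
E
```

```text
27.4 [607.3  64.2  38.8] [ 0.2  0.8 -0.7] [ 0.01 -0.02  0.02]
err shift [-0.6 -0.8  1.4] | 2.0 turn [ 0.001 -0.002  0.   ]
```

Call:
arm_command(motion="0 0 0.7 0 0 0 255;0 0 0.7 0 0 0 255;0 0 0 0 0 0 255;0 0 0 0 0 0 125;0 0 0 0 0 0 125;0 0 0 0 0 0 125;0 0 0 0 0 0 125;0 0 -5 0 0 0 125")

```text
time_s: 28.07
ee_pos: [606.1, 64.9, 41.4]
tcp_rot: [[-0.995, 0.102, -0.002], [0.102, 0.995, 0.001], [0.002, 0.001, -1.0]]
ft_force: [1.1, 5.1, -4.1]
finger_gap: 44.0
grasp_force: 2.6
```

Call:
arm_command(motion="0 0 -10 0 0 0 125;0 0 -20 0 0 0 125;0 0 -25 0 0 0 125;0 0 -25 0 0 0 0;0 0 -30 0 0 0 0;0 0 -30 0 0 0 0;0 0 -20 0 0 0 0;0 0 0 0 0 0 0")

```text
time_s: 28.73
ee_pos: [609.6, 62.5, 208.4]
tcp_rot: [[-0.994, 0.105, 0.008], [0.105, 0.994, 0.0], [-0.008, 0.001, -1.0]]
ft_force: [0.0, -0.7, 0.8]
finger_gap: 85.2
grasp_force: 0.0
```

```bash
python3 - <<'E'
from plan import *
p,R,o=st();print(o['time_s'],p.round(1),R.round(3).tolist(),o['joints'].round(1))
im=ctrl.grab_frame("side")
a=cv2.resize(im[150:270,250:410,::-1],None,fx=2.5,fy=2.5,interpolation=cv2.INTER_CUBIC);b=cv2.resize(im[200:420,240:460,::-1],(400,400))
cv2.imwrite("pics/g3.png",np.hstack([cv2.copyMakeBorder(a,0,100,0,0,0),b]))
hsv=cv2.cvtColor(im,cv2.COLOR_RGB2HSV);m=cv2.inRange(hsv,(160,130,90),(175,255,255));print("pink now",cv2.minAreaRect(cv2.findNonZero(m)))
hsv=cv2.cvtColor(cv2.imread("pics/side0.png"),cv2.COLOR_BGR2HSV);m=cv2.inRange(hsv,(160,130,90),(175,255,255));m[:250]=0;print("pink start",cv2.minAreaRect(cv2.findNonZero(m)))
E
```

```text
28.7333 [609.6  62.5 208.4] [[-0.994, 0.105, 0.008], [0.105, 0.994, 0.0], [-0.008, 0.001, -1.0]] [-19.1  20.8  13.7  83.7  -4.9  75.6  78.8]
pink now ((205.00506591796875, 317.96917724609375), (489.62396240234375, 114.95592498779297), 35.90972137451172)
pink start ((347.77081298828125, 393.01422119140625), (166.1112518310547, 124.64713287353516), 52.76516342163086)
```

View pics/g3.png

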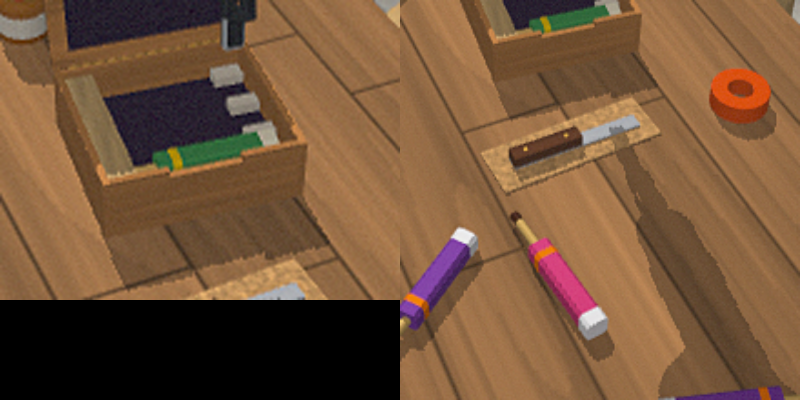

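Green lies flat in its lane with the handle under the board. Pink, from (516,218) to (594,325), maps back to its original pixels, so it is unmoved. I fetch pink next.

```bash
python3 - <<'E'
from plan import *
p,R,o=st()
p,R=step(p,R,p,down(96.37),"turn")
p,R=step(p,R,[410.3,-332.7,100],None,"over pink")
E
```

```text
turn shift [0. 0. 0.] | 0.0 turn [0.004 0.004 1.355]
over pink shift [-370.8 -241.   105.7] | 455.0 turn [0. 0. 0.]
```

Call:
arm_command(motion="0 0 0 0 0 0.1129 0;0 0 0 0 0 0.1129 0;0 0 0 0 0 0.1129 0;0 0 0 0 0 0.1129 0;0 0 0 0 0 0.1129 0;0 0 0 0 0 0.1129 0;0 0 0 0 0 0.1129 0;0 0 0 0 0 0.1129 0")

```text
time_s: 29.45
ee_pos: [606.5, 62.7, 201.0]
tcp_rot: [[-0.529, 0.849, -0.003], [0.849, 0.529, -0.001], [0.0, -0.003, -1.0]]
ft_force: [-0.1, -0.4, -0.3]
finger_gap: 85.4
grasp_force: 0.0
```

Call:
arm_command(motion="0 0 0 0 0 0.1129 0;0 0 0 0 0 0.1129 0;0 0 0 0 0 0.1129 0;0 0 0 0 0 0.1129 0;-18.5 -12 2 0 0 0 0;-18.5 -12 2 0 0 0 0;-18.5 -12 2 0 0 0 0;-18.5 -12 2 0 0 0 0")

```text
time_s: 30.12
ee_pos: [566.4, -16.8, 193.0]
tcp_rot: [[-0.112, 0.994, -0.003], [0.994, 0.112, -0.001], [-0.001, -0.003, -1.0]]
ft_force: [-0.1, 0.1, 0.2]
finger_gap: 85.8
grasp_force: 0.0
```

Call:
arm_command(motion="-18.5 -12 6 0 0 0 0;-18.5 -12 6 0 0 0 0;-18.5 -12 6 0 0 0 0;-18.5 -12 6 0 0 0 0;-18.5 -12 6 0 0 0 0;-18.5 -12 6 0 0 0 0;-18.5 -12 6 0 0 0 0;-18.5 -12 6 0 0 0 0")

```text
time_s: 30.78
ee_pos: [487.2, -174.4, 145.1]
tcp_rot: [[-0.111, 0.994, -0.002], [0.994, 0.111, -0.0], [0.0, -0.002, -1.0]]
ft_force: [0.4, -0.4, 0.0]
finger_gap: 85.5
grasp_force: 0.0
```

Call:
arm_command(motion="-18.5 -12 7 0 0 0 0;-18.5 -12 7 0 0 0 0;-18.5 -12 7 0 0 0 0;-18.5 -12 7 0 0 0 0;-18.5 -12 6 0 0 0 0;-18.5 -12 6 0 0 0 0;-18.5 -12 6 0 0 0 0;-18.5 -12 6 0 0 0 0")

```text
time_s: 31.45
ee_pos: [408.3, -331.7, 93.2]
tcp_rot: [[-0.111, 0.994, -0.002], [0.994, 0.111, 0.0], [0.001, -0.002, -1.0]]
ft_force: [1.0, -0.4, -0.7]
finger_gap: 85.4
grasp_force: 0.0
```

```bash
python3 - <<'E'
from plan import *
p,R,o=st();print(o['time_s'],p.round(1),R.round(3).tolist(),o['joints'].round(1))
p,R=step(p,R,[410.3,-332.7,7],down(96.37),"down")
for n in("side","top"):
  for t,im in(("now",ctrl.grab_frame(n)),("0",cv2.imread(f"pics/{n}0.png")[:,:,::-1])):
    h=cv2.cvtColor(np.ascontiguousarray(im),cv2.COLOR_RGB2HSV);m=cv2.inRange(h,(160,150,100),(174,255,255))
    k,l,s,c=cv2.connectedComponentsWithStats(m)
    print(n,t,[(s[i,4],c[i].round(1).tolist(),s[i,:4].tolist()) for i in range(1,k) if s[i,4]>40])
E
```

```text
31.45 [ 408.3 -331.7   93.2] [[-0.111, 0.994, -0.002], [0.994, 0.111, 0.0], [0.001, -0.002, -1.0]] [  4.3  19.1  37.7 105.6 -13.3  59.9  53.6]
down shift [-1.2  2.1 86.2] | 86.0 turn [-0.002 -0.001  0.   ]
side now [(np.int32(126), [35.0, 148.6], [28, 142, 15, 14]), (np.int32(57), [316.7, 335.7], [311, 331, 13, 14]), (np.int32(549), [330.7, 356.8], [316, 339, 32, 40])]
side 0 [(np.int32(126), [35.0, 148.6], [28, 142, 15, 14]), (np.int32(74), [315.5, 336.1], [311, 331, 13, 14]), (np.int32(548), [330.7, 356.8], [316, 339, 32, 40])]
top now [(np.int32(202), [86.6, 440.8], [76, 434, 22, 13])]
top 0 [(np.int32(220), [408.8, 279.4], [396, 275, 27, 10]), (np.int32(202), [86.6, 440.8], [76, 434, 22, 13])]
```

Pink has not moved, so I descend and grip.

Call:
arm_command(motion="-1.2 2 20 0 0 0 0;0 0 20 0 0 0 0;0 0 20 0 0 0 0;0 0 14 0 0 0 0;0 0 8 0 0 0 0;0 0 3.5 0 0 0 0;0 0 0 0 0 0 0;0 0 0 0 0 0 255")

```text
time_s: 32.22
ee_pos: [412.5, -332.1, 9.5]
tcp_rot: [[-0.112, 0.994, -0.0], [0.994, 0.112, -0.0], [-0.0, -0.0, -1.0]]
ft_force: [-0.8, 0.0, 0.5]
finger_gap: 75.5
grasp_force: 0.0
```

Call:
arm_command(motion="0 0 0 0 0 0 255;0 0 0 0 0 0 255;0 0 0 0 0 0 255;0 0 0 0 0 0 255;0 0 0 0 0 0 255;0 0 0 0 0 0 255;0 0 0 0 0 0 255;0 0 0 0 0 0 255")

```text
time_s: 32.88
ee_pos: [412.9, -332.3, 9.8]
tcp_rot: [[-0.112, 0.994, 0.001], [0.994, 0.112, -0.001], [-0.001, 0.001, -1.0]]
ft_force: [-0.3, 1.2, 6.3]
finger_gap: 26.6
grasp_force: 60.5
```

Call:
arm_command(motion="0 0 -5 0 0 0 255;0 0 -15 0 0 0 255;0 0 -25 0 0 0 255;0 0 -30 0 0 0 255;0 0 -30 0 0 0 255;0 0 -30 0 0 0 255;0 0 -30 0 0 0 255;0 0 -30 0 0 0 255")

```text
time_s: 33.55
ee_pos: [411.8, -331.8, 205.6]
tcp_rot: [[-0.112, 0.994, -0.001], [0.994, 0.112, 0.0], [0.0, -0.001, -1.0]]
ft_force: [-0.0, -0.3, -0.8]
finger_gap: 26.4
grasp_force: 59.7
```

```bash
python3 - <<'E'
from plan import *
p,R,o=st();print(o['time_s'],p.round(1),R.round(3).tolist(),o['joints'].round(1))
im=ctrl.grab_frame("side");h=cv2.cvtColor(im,cv2.COLOR_RGB2HSV);m=cv2.inRange(h,(160,150,100),(174,255,255));k,l,s,c=cv2.connectedComponentsWithStats(m)
print([(s[i,4],c[i].round(1).tolist(),s[i,:4].tolist()) for i in range(1,k) if s[i,4]>20])
u=-R[:,0];a=p-6.6*R[:,2]
print("pred head,handle end",proj("side",[a+75*u,a+62*u,a-120*u]).round(1).tolist())
# white head pixels near
wm=cv2.inRange(h,(0,0,170),(180,50,255));wm[:200]=0;k,l,s,c=cv2.connectedComponentsWithStats(wm)
print([(s[i,4],c[i].round(1).tolist()) for i in range(1,k) if s[i,4]>40])
p,R=step(p,R,p,down(174.07),"turn")
q,Q=tcp(0,-60,50.6,18);print(q)
p,R=step(p,R,[q[0],q[1],200],None,"over")
E
```

```text
33.55 [ 411.8 -331.8  205.6] [[-0.112, 0.994, -0.001], [0.994, 0.112, 0.0], [0.0, -0.001, -1.0]] [ 1.4 12.5 39.9 97.3 -8.3 73.2 49.4]
[(np.int32(124), [35.1, 148.7], [28, 142, 15, 14]), (np.int32(407), [336.8, 301.6], [328, 283, 23, 38])]
pred head,handle end [[353.0, 319.8], [349.2, 315.1], [301.7, 255.8]]
[(np.int32(847), [133.2, 211.5]), (np.int32(51), [364.7, 267.0]), (np.int32(443), [150.4, 297.0]), (np.int32(242), [63.5, 321.5]), (np.int32(74), [274.4, 329.1]), (np.int32(103), [387.2, 423.8]), (np.int32(129), [272.6, 468.1])]
turn shift [0. 0. 0.] | 0.0 turn [-0.000e+00 -1.000e-03 -1.355e+00]
[647.36574034 113.49727212  81.40506632]
over shift [-188.3  467.2    5.6] | 504.0 turn [0. 0. 0.]
```

Call:
arm_command(motion="0 0 0 0 0 -0.1129 255;0 0 0 0 0 -0.1129 255;0 0 0 0 0 -0.1129 255;0 0 0 0 0 -0.1129 255;0 0 0 0 0 -0.1129 255;0 0 0 0 0 -0.1129 255;0 0 0 0 0 -0.1129 255;0 0 0 0 0 -0.1129 255")

```text
time_s: 34.27
ee_pos: [412.0, -331.8, 203.8]
tcp_rot: [[-0.853, 0.523, -0.001], [0.523, 0.853, 0.0], [0.001, -0.0, -1.0]]
ft_force: [0.2, -0.1, 0.0]
finger_gap: 26.5
grasp_force: 59.7
```

Call:
arm_command(motion="0 0 0 0 0 -0.1129 255;0 0 0 0 0 -0.1129 255;0 0 0 0 0 -0.1129 255;0 0 0 0 0 -0.1129 255;-9.4 23.4 0 0 0 0 255;-9.4 23.4 0 0 0 0 255;-9.4 23.4 0 0 0 0 255;-9.4 23.4 0 0 0 0 255")

```text
time_s: 34.93
ee_pos: [459.5, -241.8, 203.9]
tcp_rot: [[-0.995, 0.104, -0.001], [0.104, 0.995, 0.0], [0.001, 0.0, -1.0]]
ft_force: [-0.1, -0.7, -0.1]
finger_gap: 26.4
grasp_force: 59.7
```

Call:
arm_command(motion="-9.4 23.4 0 0 0 0 255;-9.4 23.4 0 0 0 0 255;-9.4 23.4 0 0 0 0 255;-9.4 23.4 0 0 0 0 255;-9.4 23.4 0 0 0 0 255;-9.4 23.4 0 0 0 0 255;-9.4 23.4 0 0 0 0 255;-9.4 23.4 0 0 0 0 255")

```text
time_s: 35.6
ee_pos: [553.8, -63.3, 203.8]
tcp_rot: [[-0.995, 0.104, -0.001], [0.104, 0.995, -0.0], [0.001, -0.0, -1.0]]
ft_force: [0.8, -0.1, -0.2]
finger_gap: 26.4
grasp_force: 59.7
```

Call:
arm_command(motion="-9.4 23.4 0 0 0 0 255;-9.4 23.4 0 0 0 0 255;-9.4 23.4 0 0 0 0 255;-9.4 23.4 0 0 0 0 255;-9.4 23.4 0 0 0 0 255;-9.4 23.4 0 0 0 0 255;-9.4 20 0 0 0 0 255;-9 16 0 0 0 0 255")

```text
time_s: 36.27
ee_pos: [646.3, 105.7, 203.4]
tcp_rot: [[-0.995, 0.102, -0.001], [0.102, 0.995, 0.0], [0.001, 0.0, -1.0]]
ft_force: [-0.1, 0.2, -0.6]
finger_gap: 26.3
grasp_force: 59.7
```

Call:
arm_command(motion="0 0 0 0 -0.0785 0 255;0 0 0 0 -0.0785 0 255;0 0 0 0 -0.0785 0 255;0 0 0 0 -0.0785 0 255;0 0 0 0 0 0 255;0 0 0 0 0 0 255;0 0 0 0 0 0 255;0 0 0 0 0 0 255")

```text
time_s: 36.93
ee_pos: [647.3, 103.1, 204.6]
tcp_rot: [[-0.946, 0.104, 0.307], [0.099, 0.995, -0.032], [-0.308, 0.0, -0.951]]
ft_force: [-0.2, -0.8, -0.3]
finger_gap: 26.8
grasp_force: 59.7
```

```bash
python3 - <<'E'
from plan import *
p,R,o=st();print(o['time_s'],p.round(1),R.round(3).tolist(),o['joints'].round(1),o['ft_force'].round(1))
p,R=step(p,R,*tcp(0,-60,50.6,18,4.2),"lower")
p,R=step(p,R,*tcp(0,-98,38.2,18,4.2),"slide")
p,R=step(p,R,*tcp(0,-98,44,0,4.2),"swing")
E
```

```text
36.9333 [647.3 103.1 204.6] [[-0.946, 0.104, 0.307], [0.099, 0.995, -0.032], [-0.308, 0.0, -0.951]] [-28.3  14.2  15.4  95.1   2.8  54.3  68.9] [-0.2 -0.8 -0.3]
lower shift [ 38.9  10.3 114.5] | 121.0 turn [-0.    -0.001 -0.001]
slide shift [40.  -0.   0.1] | 40.0 turn [0. 0. 0.]
swing shift [ 5.4  0.  31.4] | 32.0 turn [-0.     0.314 -0.   ]
```

Call:
arm_command(motion="6 10.3 15 0 0 0 255;7 0 22 0 0 0 255;7 0 22 0 0 0 255;7 0 22 0 0 0 255;6 0 18 0 0 0 255;3 0 10 0 0 0 255;2 0 5.5 0 0 0 255;0 0 0 0 0 0 255")

```text
time_s: 37.6
ee_pos: [646.5, 113.4, 82.2]
tcp_rot: [[-0.947, 0.104, 0.305], [0.099, 0.995, -0.033], [-0.307, -0.001, -0.952]]
ft_force: [-0.2, -0.6, -0.1]
finger_gap: 26.2
grasp_force: 59.7
```

```bash
python3 - <<'E'
from plan import *
p,R,o=st();print(p.round(1),o['ft_force'].round(1))
p,R=step(p,R,*tcp(0,-60,50.6,18,4.2),"err")
E
```

```text
[646.5 113.4  82.2] [-0.2 -0.6 -0.1]
err shift [-0.6  0.2 -1.4] | 2.0 turn [-0.001 -0.002 -0.   ]
```

Call:
arm_command(motion="4 0 -0.8 0 0 0 255;5 0 0 0 0 0 255;5 0 0 0 0 0 255;5 0 0 0 0 0 255;5 0 0 0 0 0 255;5 0 0 0 0 0 255;5 0 0 0 0 0 255;5 0 0 0 0 0 255")

```text
time_s: 38.27
ee_pos: [608.8, 117.8, 72.0]
tcp_rot: [[-0.946, 0.103, 0.307], [0.098, 0.995, -0.032], [-0.308, 0.0, -0.951]]
ft_force: [-0.7, -0.2, -1.0]
finger_gap: 26.6
grasp_force: 59.7
```

```bash
python3 - <<'E'
from plan import *
p,R,o=st();print(p.round(1),o['ft_force'].round(1),o['wrist_torque'].round(2))
p,R=step(p,R,*tcp(0,-98,38.2,18,4.2),"err")
E
```

```text
[608.8 117.8  72. ] [-0.7 -0.2 -1. ] [0.01 0.38 0.02]
err shift [ 0.2 -0.3  0.7] | 1.0 turn [ 0.    -0.001  0.   ]
```

Call:
arm_command(motion="0.3 0 4 0 0.0393 0 255;0.3 0 4 0 0.0393 0 255;0.3 0 4 0 0.0393 0 255;0.3 0 4 0 0.0393 0 255;0.4 0 4 0 0.0393 0 255;0.4 0 4 0 0.0393 0 255;0.4 0 4 0 0.0393 0 255;0.4 0 4 0 0.0393 0 255")

```text
time_s: 38.93
ee_pos: [612.2, 117.9, 40.2]
tcp_rot: [[-0.995, 0.103, -0.002], [0.103, 0.995, 0.001], [0.002, 0.001, -1.0]]
ft_force: [-0.1, -0.1, -1.1]
finger_gap: 26.5
grasp_force: 59.7
```

```bash
python3 - <<'E'
from plan import *
p,R,o=st();print(p.round(1),o['ft_force'].round(1),o['wrist_torque'].round(2))
p,R=step(p,R,*tcp(0,-98,44,0,4.2),"err")
E
```

```text
[612.2 117.9  40.2] [-0.1 -0.1 -1.1] [ 0.    0.02 -0.02]
err shift [-1.3 -0.7  0.3] | 2.0 turn [ 0.001 -0.002  0.   ]
```

Call:
arm_command(motion="-0.8 0 0.3 0 0 0 255;0 0 0 0 0 0 255;0 0 0 0 0 0 140;0 0 0 0 0 0 140;0 0 0 0 0 0 140;0 0 0 0 0 0 140;0 0 0 0 0 0 140;0 0 -5 0 0 0 140")

```text
time_s: 39.6
ee_pos: [612.1, 117.1, 44.1]
tcp_rot: [[-0.995, 0.103, -0.003], [0.103, 0.995, -0.0], [0.002, -0.001, -1.0]]
ft_force: [-0.0, -0.4, -0.2]
finger_gap: 38.5
grasp_force: 0.0
```

Call:
arm_command(motion="0 0 -10 0 0 0 140;0 0 -20 0 0 0 140;0 0 -25 0 0 0 140;0 0 -30 0 0 0 140;0 0 -30 0 0 0 140;0 0 -30 0 0 0 255;0 0 -30 0 0 0 255;0 0 -30 0 0 0 255")

```text
time_s: 40.27
ee_pos: [613.0, 117.0, 252.8]
tcp_rot: [[-0.995, 0.104, 0.0], [0.104, 0.995, 0.0], [-0.0, 0.0, -1.0]]
ft_force: [0.3, -0.2, -0.3]
finger_gap: 2.7
grasp_force: 0.0
```

Call:
arm_command(motion="0 0 -30 0 0 0 255;0 0 -30 0 0 0 255;0 0 -20 0 0 0 255;0 0 0 0 0 0 255;0 0 0 0 0 0 255;0 0 0 0 0 0 255;0 0 0 0 0 0 255;0 0 0 0 0 0 255")

```text
time_s: 40.93
ee_pos: [612.7, 117.2, 328.6]
tcp_rot: [[-0.995, 0.103, -0.003], [0.103, 0.995, -0.0], [0.003, -0.001, -1.0]]
ft_force: [0.6, 0.6, -0.2]
finger_gap: 0.4
grasp_force: 0.0
```

```bash
python3 - <<'E'
from plan import *
p,R,o=st();print(o['time_s'],p.round(1),R.round(3).tolist(),o['joints'].round(1),o['ft_force'].round(1),o['finger_gap'])
im=ctrl.grab_frame("side");a=cv2.resize(im[40:270,230:430,::-1],None,fx=2.6,fy=2.6,interpolation=cv2.INTER_CUBIC)
cv2.imwrite("pics/f.png",a)
for x in(-112.5,112.5):
  for th in(1.7,1.8,1.9): print(x,th,((proj("side",w([x,101-202*np.cos(th),75+202*np.sin(th)]))[0]-[230,40])*2.6).round(0))
print("parasol pred (head,handle junction):",[((proj("side",w([x,y,58]))[0]-[230,40])*2.6).round(0).tolist() for y in(-54,0) for x in(97,-38)])
E
```

```text
40.9333 [612.7 117.2 328.6] [[-0.995, 0.103, -0.003], [0.103, 0.995, -0.0], [0.003, -0.001, -1.0]] [-22.7  21.1  13.2  68.2  -4.7  91.4  73.5] [ 0.6  0.6 -0.2] 0.42610024716942546
-112.5 1.7 [ 89. 183.]
-112.5 1.8 [ 84. 176.]
-112.5 1.9 [ 80. 172.]
112.5 1.7 [302. 149.]
112.5 1.8 [295. 143.]
112.5 1.9 [289. 138.]
parasol pred (head,handle junction): [[340.0, 422.0], [217.0, 448.0], [322.0, 391.0], [201.0, 416.0]]
```

View pics/f.png

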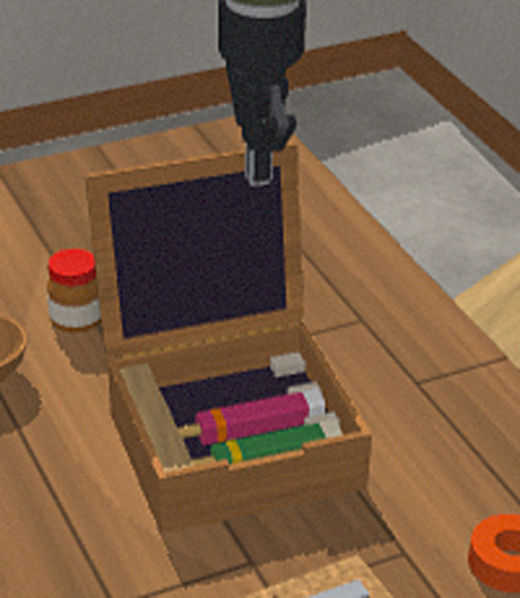

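Both parasols lie flat: pink from (190,430) to (315,400), green from (215,455) to (335,430), heads in their cradles. The lid stands at about 1.77 rad. Last step is shutting it: over the top edge, down behind it, then push along an arc.

```bash
python3 - <<'E'
from plan import *
p,R,o=st();c=Rz(-CA)@(p-CASE);print(c.round(1))
p,R=step(p,R,w([c[0]-15,190,325]),None,"behind");p,R=step(p,R,w([c[0]-15,190,236]),None,"down")
P=[]
for t in np.linspace(1.79,0,41):
    e=np.array([101-202*np.cos(t)+8.5*np.sin(t)+14.5,236]);r=165
    f=np.array([101-r*np.cos(t)+8.5*np.sin(t)+14.5,75+r*np.sin(t)+8.5*np.cos(t)])
    P.append(e if t>1.5 else f)
P=np.array(P);print(P[0],P[-1]);d=np.diff(P,axis=0)
for k in range(5):print(";".join(f"0 {a:.1f} {-b:.1f} 0 0 0 255" for a,b in d[8*k:8*k+8]))
E
```

```text
[2.140e+01 1.000e-01 3.288e+02]
behind shift [ 15.  189.9   3.7] | 191.0 turn [0. 0. 0.]
down shift [-0.2  0.1 89. ] | 89.0 turn [0. 0. 0.]
[167.72199181 236.        ] [-49.5  83.5]
0 -8.8 -0.0 0 0 0 255;0 -8.9 -0.0 0 0 0 255;0 -8.9 -0.0 0 0 0 255;0 -9.0 -0.0 0 0 0 255;0 -9.0 -0.0 0 0 0 255;0 -9.0 -0.0 0 0 0 255;0 -5.6 -4.1 0 0 0 255;0 -7.4 0.5 0 0 0 255
0 -7.3 0.8 0 0 0 255;0 -7.3 1.1 0 0 0 255;0 -7.2 1.5 0 0 0 255;0 -7.2 1.8 0 0 0 255;0 -7.1 2.1 0 0 0 255;0 -7.0 2.4 0 0 0 255;0 -6.9 2.7 0 0 0 255;0 -6.7 3.0 0 0 0 255
0 -6.6 3.3 0 0 0 255;0 -6.4 3.6 0 0 0 255;0 -6.3 3.9 0 0 0 255;0 -6.1 4.2 0 0 0 255;0 -5.9 4.5 0 0 0 255;0 -5.7 4.7 0 0 0 255;0 -5.5 5.0 0 0 0 255;0 -5.3 5.2 0 0 0 255
0 -5.0 5.4 0 0 0 255;0 -4.8 5.7 0 0 0 255;0 -4.5 5.9 0 0 0 255;0 -4.2 6.1 0 0 0 255;0 -4.0 6.2 0 0 0 255;0 -3.7 6.4 0 0 0 255;0 -3.4 6.6 0 0 0 255;0 -3.1 6.7 0 0 0 255
0 -2.8 6.8 0 0 0 255;0 -2.5 7.0 0 0 0 255;0 -2.2 7.1 0 0 0 255;0 -1.8 7.2 0 0 0 255;0 -1.5 7.2 0 0 0 255;0 -1.2 7.3 0 0 0 255;0 -0.9 7.3 0 0 0 255;0 -0.5 7.4 0 0 0 255
```

Call:
arm_command(motion="2 20 0 0 0 0 255;2 24 0 0 0 0 255;2 26 0 0 0 0 255;2 26 0 0 0 0 255;2 26 0 0 0 0 255;2 26 0 0 0 0 255;2 24 0 0 0 0 255;1 18 0 0 0 0 255")

```text
time_s: 41.65
ee_pos: [617.1, 310.5, 328.8]
tcp_rot: [[-0.995, 0.101, -0.003], [0.101, 0.995, 0.0], [0.003, -0.0, -1.0]]
ft_force: [-0.2, 0.3, -0.8]
finger_gap: 0.1
grasp_force: 0.0
```

Call:
arm_command(motion="0 0 0 0 0 0 255;0 0 15 0 0 0 255;0 0 18 0 0 0 255;0 0 18 0 0 0 255;0 0 18 0 0 0 255;0 0 15 0 0 0 255;0 0 8 0 0 0 255;0 0 0 0 0 0 255")

```text
time_s: 42.32
ee_pos: [617.0, 306.7, 235.2]
tcp_rot: [[-0.995, 0.104, -0.005], [0.104, 0.995, -0.002], [0.004, -0.003, -1.0]]
ft_force: [0.4, -0.4, 0.5]
finger_gap: 0.0
grasp_force: 0.0
```

```bash
python3 - <<'E'
from plan import *
p,R,o=st();c=Rz(-CA)@(p-CASE);print(c.round(1),R.round(3).tolist(),o['joints'].round(1),o['ft_force'].round(1))
E
```

```text
[  6.  189.  235.2] [[-0.995, 0.104, -0.005], [0.104, 0.995, -0.002], [0.004, -0.003, -1.0]] [-34.8  30.6   9.4  66.   -4.8  84.   57.9] [ 0.4 -0.4  0.5]
```

Call:
arm_command(motion="0 -7 0 0 0 0 255;0 -7 0 0 0 0 255;0 -7.3 0 0 0 0 255;0 -8.8 0 0 0 0 255;0 -8.9 0 0 0 0 255;0 -8.9 0 0 0 0 255;0 -9 0 0 0 0 255;0 -9 0 0 0 0 255")

```text
time_s: 42.98
ee_pos: [611.3, 241.6, 239.4]
tcp_rot: [[-0.995, 0.103, 0.001], [0.103, 0.995, 0.001], [-0.001, 0.001, -1.0]]
ft_force: [-1.0, 2.7, 6.8]
finger_gap: 0.1
grasp_force: 3.4
```

Call:
arm_command(motion="0 -9 0 0 0 0 255;0 -5.6 -4 0 0 0 255;0 -7.4 0.5 0 0 0 255;0 -7.3 0.8 0 0 0 255;0 -7.3 1.1 0 0 0 255;0 -7.2 1.5 0 0 0 255;0 -7.2 1.8 0 0 0 255;0 -7.1 2.1 0 0 0 255")

```text
time_s: 43.65
ee_pos: [604.9, 183.6, 233.8]
tcp_rot: [[-0.995, 0.104, -0.001], [0.104, 0.995, -0.0], [0.001, -0.0, -1.0]]
ft_force: [-0.3, 1.1, 1.3]
finger_gap: -0.4
grasp_force: 0.7
```

```bash
python3 - <<'E'
from plan import *
p,R,o=st();c=Rz(-CA)@(p-CASE);print(c.round(1),R.round(3).tolist(),o['joints'].round(1),o['ft_force'].round(1))
E
```

```text
[  6.7  65.3 233.8] [[-0.995, 0.104, -0.001], [0.104, 0.995, -0.0], [0.001, -0.0, -1.0]] [-27.7  23.   11.2  77.3  -4.4  80.2  67.4] [-0.3  1.1  1.3]
```

Call:
arm_command(motion="0 -7.0 2.4 0 0 0 255;0 -6.9 2.7 0 0 0 255;0 -6.7 3.0 0 0 0 255;0 -6.6 3.3 0 0 0 255;0 -6.4 3.6 0 0 0 255;0 -6.3 3.9 0 0 0 255;0 -6.1 4.2 0 0 0 255;0 -5.9 4.5 0 0 0 255")

```text
time_s: 44.32
ee_pos: [599.6, 132.1, 206.0]
tcp_rot: [[-0.995, 0.104, -0.001], [0.104, 0.995, -0.0], [0.001, -0.0, -1.0]]
ft_force: [0.2, 0.6, 1.7]
finger_gap: -0.3
grasp_force: 0.6
```

Call:
arm_command(motion="0 -5.7 4.7 0 0 0 255;0 -5.5 5.0 0 0 0 255;0 -5.3 5.2 0 0 0 255;0 -5.0 5.4 0 0 0 255;0 -4.8 5.7 0 0 0 255;0 -4.5 5.9 0 0 0 255;0 -4.2 6.1 0 0 0 255;0 -4.0 6.2 0 0 0 255")

```text
time_s: 44.98
ee_pos: [595.5, 93.6, 161.6]
tcp_rot: [[-0.995, 0.103, -0.001], [0.103, 0.995, -0.0], [0.001, -0.0, -1.0]]
ft_force: [-0.1, -1.3, 1.5]
finger_gap: -0.3
grasp_force: 0.4
```

```bash
python3 - <<'E'
from plan import *
p,R,o=st();c=Rz(-CA)@(p-CASE);print(c.round(1),o['joints'].round(1),o['ft_force'].round(1))
E
```

```text
[  6.6 -25.2 161.6] [-21.7  21.7  12.7  88.5  -5.   70.4  75.9] [-0.1 -1.3  1.5]
```

Call:
arm_command(motion="0 -3.7 6.4 0 0 0 255;0 -3.4 6.6 0 0 0 255;0 -3.1 6.7 0 0 0 255;0 -2.8 6.8 0 0 0 255;0 -2.5 7.0 0 0 0 255;0 -2.2 7.1 0 0 0 255;0 -1.8 7.2 0 0 0 255;0 -1.5 7.2 0 0 0 255")

```text
time_s: 45.65
ee_pos: [593.3, 72.9, 106.5]
tcp_rot: [[-0.995, 0.103, -0.001], [0.103, 0.995, -0.0], [0.001, -0.0, -1.0]]
ft_force: [0.3, -0.3, 1.5]
finger_gap: 0.0
grasp_force: 0.3
```

Call:
arm_command(motion="0 -1.2 6 0 0 0 255;0 -0.9 5 0 0 0 255;0 -0.5 4 0 0 0 255;0 0 3 0 0 0 255;0 0 2 0 0 0 255;0 0 1 0 0 0 255;0 0 0 0 0 0 255;0 0 0 0 0 0 255")

```text
time_s: 46.32
ee_pos: [593.1, 70.7, 86.4]
tcp_rot: [[-0.995, 0.103, -0.001], [0.103, 0.995, 0.0], [0.001, 0.0, -1.0]]
ft_force: [0.2, 0.3, -0.0]
finger_gap: -0.2
grasp_force: 0.0
```

Call:
arm_command(motion="0 0 0.7 0 0 0 255;0 0 0.5 0 0 0 255;0 0 0.5 0 0 0 255;0 0 0 0 0 0 255;0 0 0 0 0 0 255;0 0 0 0 0 0 255;0 0 0 0 0 0 255;0 0 0 0 0 0 255")

```text
time_s: 46.98
ee_pos: [593.1, 70.6, 84.7]
tcp_rot: [[-0.995, 0.103, -0.001], [0.103, 0.995, 0.0], [0.001, 0.0, -1.0]]
ft_force: [1.3, 0.3, -0.4]
finger_gap: 0.2
grasp_force: 0.3
```

Call:
arm_command(motion="0 0 0.5 0 0 0 255;0 0 0.5 0 0 0 255;0 0 0.5 0 0 0 255;0 0 0.5 0 0 0 255;0 0 0 0 0 0 255;0 0 0 0 0 0 255;0 0 0 0 0 0 255;0 0 0 0 0 0 255")

```text
time_s: 47.65
ee_pos: [593.2, 70.6, 83.6]
tcp_rot: [[-0.995, 0.103, -0.0], [0.103, 0.995, 0.0], [0.0, 0.0, -1.0]]
ft_force: [-4.0, 0.0, 8.4]
finger_gap: 0.2
grasp_force: 4.4
```

Call:
arm_command(motion="0 0 0.3 0 0 0 255;0 0 0.3 0 0 0 255;0 0 0.3 0 0 0 255;0 0 0.3 0 0 0 255;0 0 0 0 0 0 255;0 0 0 0 0 0 255;0 0 0 0 0 0 255;0 0 0 0 0 0 255")

```text
time_s: 48.32
ee_pos: [593.2, 70.6, 83.5]
tcp_rot: [[-0.995, 0.103, 0.0], [0.103, 0.995, 0.001], [0.0, 0.001, -1.0]]
ft_force: [-8.1, -0.6, 16.9]
finger_gap: -0.0
grasp_force: 8.7
```

The lid resists firmly at z = 83.5 mm, its closed height. I retreat and compare against the initial picture.

Call:
arm_command(motion="0 0 -5 0 0 0 255;0 0 -15 0 0 0 255;0 0 -25 0 0 0 255;0 0 -30 0 0 0 255;0 0 -30 0 0 0 255;0 0 -30 0 0 0 255;0 0 -30 0 0 0 255;0 0 -30 0 0 0 255")

```text
time_s: 48.98
ee_pos: [592.9, 70.4, 277.8]
tcp_rot: [[-0.995, 0.104, -0.001], [0.104, 0.995, -0.0], [0.001, -0.0, -1.0]]
ft_force: [1.1, 0.3, 0.2]
finger_gap: 0.0
grasp_force: 0.0
```

Call:
arm_command(motion="0 0 -20 0 0 0 255;0 0 0 0 0 0 255;0 0 0 0 0 0 255;0 0 0 0 0 0 255;0 0 0 0 0 0 255;0 0 0 0 0 0 255;0 0 0 0 0 0 255;0 0 0 0 0 0 255")

```text
time_s: 49.65
ee_pos: [593.0, 70.6, 295.7]
tcp_rot: [[-0.995, 0.103, -0.002], [0.103, 0.995, -0.0], [0.002, -0.0, -1.0]]
ft_force: [-0.3, -0.5, 0.6]
finger_gap: -0.2
grasp_force: 0.0
```

```bash
python3 - <<'E'
from plan import *
a=ctrl.grab_frame("side").astype(int);b=cv2.imread("pics/side0.png")[:,:,::-1].astype(int)
d=np.abs(a-b).max(2)>60
for n,(x0,y0,x1,y1) in dict(case=(270,160,375,245),front_edge=(285,200,375,222),jar=(245,130,272,168),bowl=(200,155,245,190),roll=(408,235,446,270),brush=(270,145,335,168),mat=(283,253,385,305)).items(): print(n,d[y0:y1,x0:x1].mean().round(3))
s=ctrl.search_frame("knife","side")[:1];print(s,ctrl.search_frame("lid","side")[:1])
h=cv2.cvtColor(a.astype(np.uint8),cv2.COLOR_RGB2HSV);m=cv2.inRange(h,(105,120,50),(120,255,255));m[:150]=0;m[250:]=0
h0=cv2.cvtColor(b.astype(np.uint8),cv2.COLOR_RGB2HSV);m0=cv2.inRange(h0,(105,120,50),(120,255,255));m0[:150]=0;m0[250:]=0
print("blue top bbox",cv2.boundingRect(m),cv2.boundingRect(m0));o=ctrl.observe();print(o['time_s'],o['ee_pos'])
E
```

```text
case 0.0
front_edge 0.0
jar 0.0
bowl 0.0
roll 0.0
brush 0.0
mat 0.038
[{'bbox': [335.1, 279.6, 70.1, 25.9], 'conf': 0.73}] [{'bbox': [322.6, 193.4, 97.9, 60.4], 'conf': 0.68}]
blue top bbox (283, 169, 77, 44) (283, 169, 77, 44)
49.8 [593.21252273  70.57046109 296.17681429]
```

The case looks identical to its closed state at the start, and the bystanders are unmoved. I hand the job in.

```bash
python3 -c "
from station import ctrl
print(ctrl.sign_off())"
```

```text
the job is handed in; nothing more can be done
None
```

The job is handed in: the pink and green parasols (the off-white one was not on the bench) are packed flat in their lanes, the knife is back flat on its mat, the lid is fully shut and the bowl, jar, ribbon roll and brush are unmoved, at about 50 s of 210 s; sign-off returned no verdict.

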